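# Lock the cooper's takings keg

## Task

Lock the takings keg: lift the brass-bowed key from the wooden key block, put it fully into the keyhole on the keg's head, turn it clockwise (from above) until it bears firmly against its stop, the bolt fully thrown, turn it back home and draw it out. Feel for the stops and never force the key. Hang it upright in the well it came from, let go, and leave the other loose things where they are.

Things in the scene. Friction and masses are not known exactly. Their poses are not given: they have to be found in the camera images.
- key: The right key: brass plate bow on a steel shaft dia 10, about 140 g, hanging upright in the key block. Origin: centre of the underside of its collar (disc dia 26, 5 thick), on the shaft's axis. z up along the shaft, x the way its bit (tooth) points.
- key_grip (a point): Centre of that key's brass bow, 32 above the collar's underside; same axes. The bow is 36 wide (x) x 10 thick (y) x 30 high (z, 15 up and 15 down from here). A stem dia 12 and 12 long joins bow and collar.
- key_collar (a point): Centre of the underside of that key's collar; same axes. From here the shaft goes down 38, the last 8 tapering to dia 4.4. The bit is 4 thick, reaches 17 from the shaft's axis along +x and spans 14 to 28 below this point, its foot bevelled. In the block the key hangs by this collar.
- spare_grip (a point): Centre of the red bow of another key of the same outline, in the block's other well; its bit is 9 thick and two-sided and does not fit. Which key hangs in which well varies. Leave it.
- well_a (a point): Where the hanging shaft's axis stands in one well, at the top face of the key block (fixed, dark wood, 74 x 160 x 50 high). Axes are the block's: z up, wells lined up along y. A well is a slot 16 wide (x), from 8 before this point to 21 past it along +y, 42 deep: the bit must point to the block's +y; the collar rests on the top face, 50 above the table.
- well_b (a point): The same point of the other, like well, 72 from well_a along the block's +y.
- keyhole (a point): Centre of the keyhole at the upper face of the flat brass lock plate, 122 above the table. z up, x the way the keyhole's slot points. Hole 12.2 x 12.2, slot 6.2 wide out to 18.7 from the centre along +x; plate 10 thick, hollow 32 deep below. The key enters straight down, bit along +x, till its collar lies on the plate; only then can the bit turn, below the plate.
- keg: Fixed wooden keg, dia 236, rim 98 high; origin under its centre. On its head a round lock case dia 80, 42 high, coaxial with the keg and the keyhole; keyhole x points 60 degrees anticlockwise of keg x. The key turning home: a hard stop when the bit lies 0.05 to 0.2 rad anticlockwise of the slot. It comes out only when the bit lines up with the slot. Over about 40 N on the plate is forcing it.
- bolt (a joint): How far the steel bolt is slid out of the lock case (along keg -y), in m: 0 to 0.0015 at first, 0.009 fully thrown. Turned clockwise, the key has free play, then pushes the bolt (3 N at the bit, 10 to 17 from the axis), then a hard stop 0.7 to 1.55 rad from home: where differs each time and must be felt: bear on it with 5 to 20 N at the bit, more is forcing it. The bolt stays when the key turns back.
- cooper_hammer: Hammer lying across beyond the keg; leave it.
- stave_2: Pale stave 50 x 220 x 16 lying left; leave it.
- small_hoop: Iron hoop dia 80, 20 high, lying far left; leave it.
- mug: Blue mug dia 72, 85 high, far right; leave it.
- glue_jar: Glue jar dia 60, 75 high, near right; leave it.
- sanding_block: Cork block 100 x 55 x 35, left; leave it.
Not all that is in view belongs to the job. Leave any blue or turquoise look-alike of the key alone.

How it is judged:
By the outcome, as a careful person would: the job done as asked, in the order asked, and still so for the second after the job is handed in, with the robot touching nothing.
It also fails if it takes over 72 s, if anything falls off the work surface, if the arm or the gripper's body presses on something with over 40 N, if the wrist force passes 120 N, or if a joint passes its speed limit or range.

## Robot

A 6-joint arm with a two-finger parallel gripper is mounted at the origin on the work surface. World frame = base frame: x ahead of the robot, y to its left, z up, the work surface at z = 0. Lengths are in m, angles in rad, forces in N, time in s.
With the tool pointing down it reaches from about 0.35 to 0.725 m from the base axis. Payload 4.3 kg.
Tool frame: the origin (TCP) lies on the centre line of the jaws, within the pads' length; the fingertips stand robot.tip_reach ahead of it and the grasp point (between the pads) lies 6 mm ahead of it (robot.tip_reach is the distance from the TCP to the fingertips, in m); z points along the fingers, y is the direction in which the jaws open and shut (so a half turn about z gives the same grasp; the last joint's range is limited). The gripper opens to 85 mm and grips with 20 to 120 N. Pads are 22 mm wide; open, the fingers measure 114 mm over their backs; the gripper's body (76 mm by 85 mm) begins 54 mm behind the grasp point. The pads swing forward as they close: fully open they stand 13 mm farther back than shut.
Start: joints at [1.025, 0.377, 0.081, 1.274, 0, 1.46], TCP at [0.243, 0.521, 0.256] pointing down, gripper open.
Joint ranges: [-2.72, 2.72], [-0.84, 1.66], [-1.02, 1.22], [-1.77, 2.12], [-1.37, 1.28], [-3.14, 3.14]. Speed limits (rad/s): [2.57, 2.57, 3.14, 3.14, 3.14, 3.14].

## Interface

Orientations are given as a unit quaternion [w, x, y, z].
In Python, from bench import robot gives the robot as it stands.
- The arm moves only by the tool apply_moves, never from a script. Its argument "series" is one flat list of numbers, 6 for each row, row after row: the shift along the tool's x, y, z in cm, then the turn, a rotation vector about the tool's x, y, z in degrees. In form: [tx, ty, tz, rx, ry, rz, tx, ty, tz, rx, ry, rz, ...]. A call has exactly 10 rows; each row is the pose to reach, as a shift and turn from the pose commanded when the call began, along the tool's axes at that moment; what a row does not reach only later rows make up. A row lasts 1/10 s, in which the tool goes at most 50 mm and 8.59 degrees, less where a joint would pass 70% of its speed; a pose out of reach is approached as far as the arm can. A call with a gripper value outside its range is refused whole. "jaw" is the gripper's target within -1 to 1 (fully open at 1, half-way at 0, shut at -1), set as the call begins (left out, the last holds). The fingers move at their own pace and stop on an object; "squeeze" is the grip in N (left out, the last holds). Time passes only in rows, so rows that repeat a pose let the fingers close, or fill a call up. It gives the time, the measured TCP pose, the force and the opening at its end, in the units of the state.
- robot.observe(): the state, without advancing time (a new reading comes with each control period).
- robot.camera(name): name is "side" or "top"; returns the picture (400x640x3 uint8, blue, green, red); there is no depth.
- robot.camera_params(name): a dict with "fx", "fy", "cx", "cy" (pixels), "world_to_cam" (4x4, takes a point from world to camera coordinates). Camera axes: x right, y down, z forward; pixel columns grow to the right and rows downward; lengths in m; the calibration is good to about 2 mm. A picture is of the moment at which its call begins. camera_params takes no time and is no camera call.
- robot.sign_off(): hands the job in, once; it reports no verdict.
The state is a dict: "time": time; "joint_pos": joint angles; "joint_velocities": joint speeds; "tau": joint torques, N m; "tcp_pos": TCP position; "eef_rot": TCP orientation; "force": force on the tool from outside, world axes, zero at the start; "moment": the same for the moment, N m; "finger_gap": finger opening in m.
Only numpy, scipy, OpenCV 4.12 (cv2) and the standard library are available. Lean on these libraries where they do the work, as an engineer would, in place of code of your own. Each camera call takes 0.05 s, during which the arm holds its last target.

## Working session

There is one attempt and no reset: what is moved stays moved. The work goes in short steps, Python scripts to look and compute and a tool call to move; the robot and the scene stay as the last step left them, time stands still between calls to the robot, and variables do not carry over. Pictures are saved under pics/ and viewed, and the job is handed in when it is done.

Besides the shell and the picture viewer there is one more tool, called by a JSON object that holds its "name" and its "arguments". apply_moves: Moves the arm, as the interface text tells. Its arguments: {"type":"object","properties":{"series":{"type":"array","items":{"type":"number"}},"jaw":{"type":"number"},"squeeze":{"type":"number"}},"required":["series"]}

```bash
ls; mkdir -p pics; python3 - <<'E'
from bench import robot
import cv2
print(robot.observe()); print(robot.tip_reach)
for n in("side","top"):
    im=robot.camera(n); cv2.imwrite(f"pics/{n}0.png",im); print(n,robot.camera_params(n))
E
```

```text
pics
{'time': 0.0, 'joint_pos': array([1.02472208e+00, 3.78042076e-01, 7.96596641e-02, 1.27436114e+00,
       2.88568260e-05, 1.46049535e+00]), 'joint_velocities': array([-0.00013526, -0.00050603, -0.00014374,  0.00212046, -0.001522  ,
       -0.00048256]), 'tau': array([ 1.05752453e-03, -4.63599837e+01,  2.69878811e+01,  2.06915452e-02,
        4.25433973e-05, -9.97143957e-06]), 'tcp_pos': array([0.24240229, 0.52077601, 0.25538585]), 'eef_rot': array([-3.27480380e-04,  2.16166622e-01,  9.76356002e-01, -9.16996993e-04]), 'force': array([-0.77391321, -0.40599076, -0.03264326]), 'moment': array([0.02852551, 0.02369006, 0.00174093]), 'finger_gap': 0.08570179248099634}
0.025
side {'fx': 463.78787801830583, 'fy': 463.78787801830583, 'cx': 313.32021973675575, 'cy': 196.54389763763427, 'world_to_cam': array([[ 0.83266774, -0.55371826, -0.0077794 , -0.44126975],
       [-0.35122519, -0.51719845, -0.78047846,  0.26182558],
       [ 0.42814168,  0.65261156, -0.62513427,  0.87095136],
       [ 0.        ,  0.        ,  0.        ,  1.        ]])}
top {'fx': 367.7892575960743, 'fy': 367.7892575960743, 'cx': 319.2346280993622, 'cy': 199.20490127918478, 'world_to_cam': array([[ 0.0242951 , -0.99967981, -0.0070725 , -0.01591544],
       [-0.99595984, -0.0235917 , -0.08664537,  0.54882082],
       [ 0.08645077,  0.00914899, -0.99621411,  0.90632406],
       [ 0.        ,  0.        ,  0.        ,  1.        ]])}
```

View pics/side0.png

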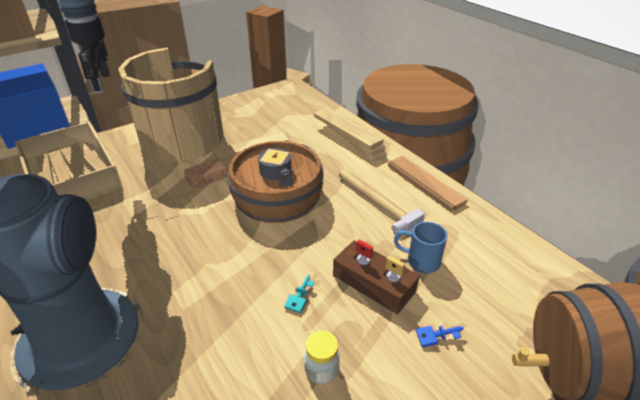

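View pics/top0.png

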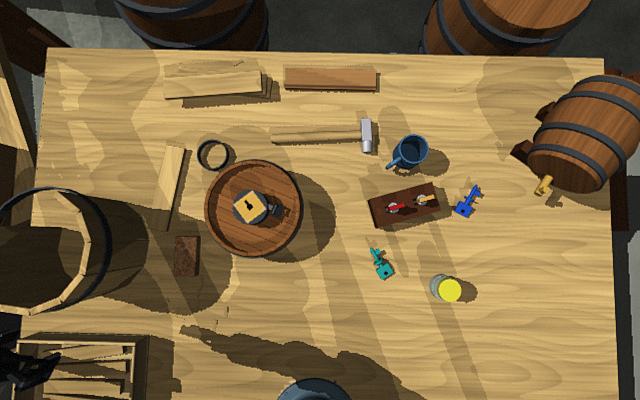

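The side view shows the brass-bowed key at about (394,268) and the red spare at (363,250) in the block. The turquoise look-alike lies at (300,295) and the blue one at (437,335). In the top view these are (425,199), (393,206), (381,265) and (468,201). The lock plate is at side (275,157) and top (250,207). By the description I choose the brass bow, and I'll check it in a crop.

```bash
python3 - <<'E'
import cv2,numpy as np
s=cv2.imread("pics/side0.png");t=cv2.imread("pics/top0.png")
a=cv2.resize(s[230:315,325:430],None,fx=7,fy=7,interpolation=cv2.INTER_CUBIC);cv2.imwrite("pics/c1.png",a)
a=cv2.resize(t[175:235,360:450],None,fx=8,fy=8,interpolation=cv2.INTER_CUBIC);cv2.imwrite("pics/c2.png",a)
a=cv2.resize(t[155:260,200:305],None,fx=5.5,fy=5.5,interpolation=cv2.INTER_CUBIC);cv2.imwrite("pics/c3.png",a)
a=cv2.resize(s[135:190,245:320],None,fx=10,fy=10,interpolation=cv2.INTER_CUBIC);cv2.imwrite("pics/c4.png",a)
E
```

```text
(no output)
```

View pics/c1.png

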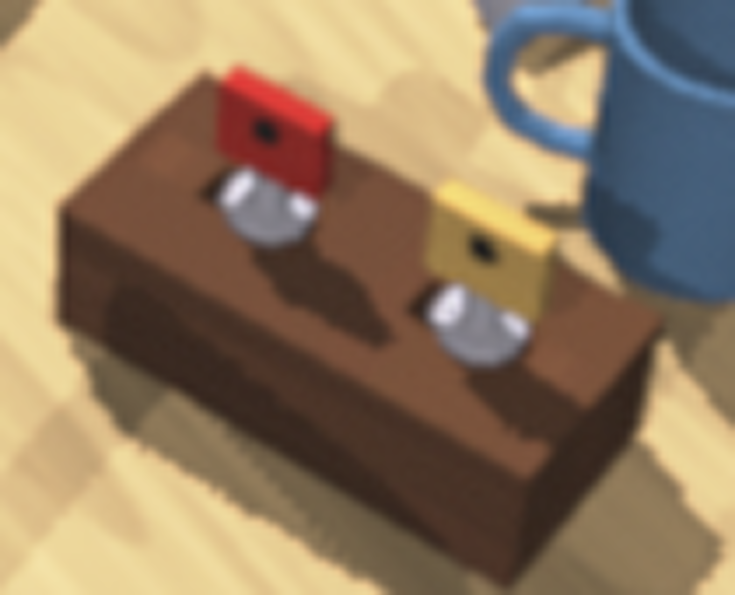

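View pics/c2.png

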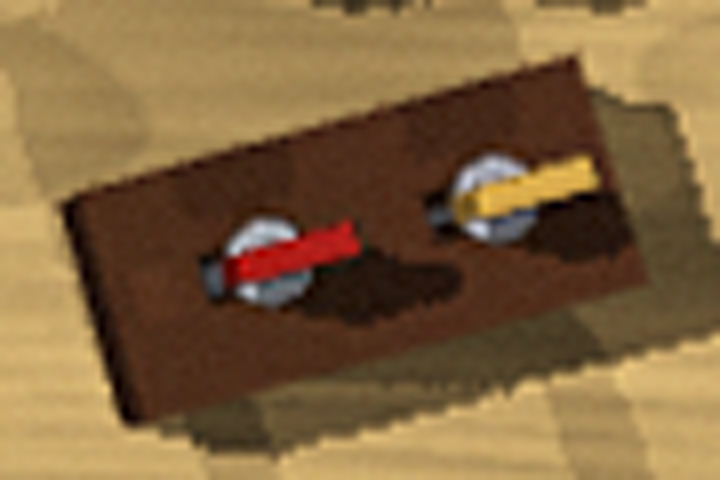

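View pics/c3.png

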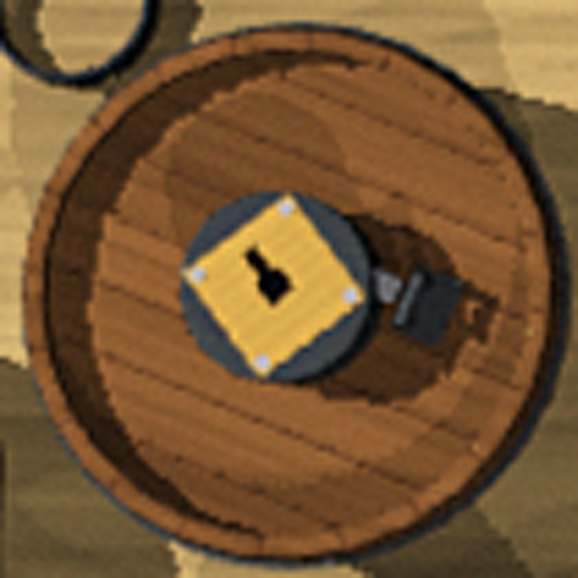

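View pics/c4.png

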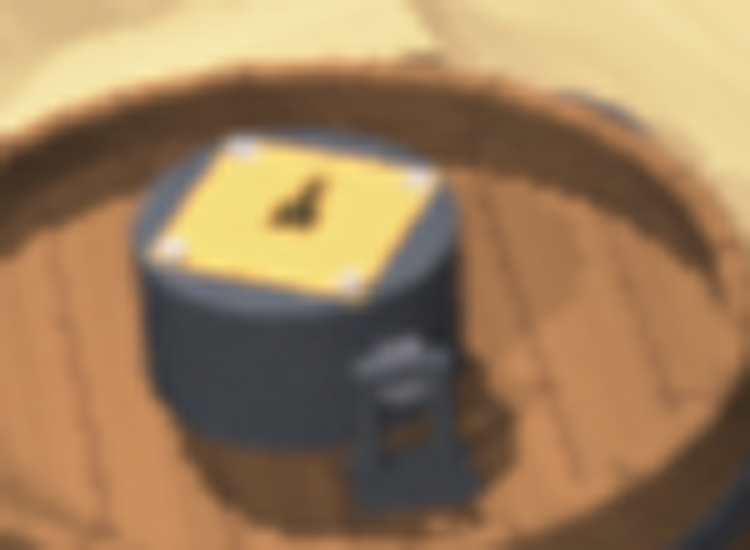

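The crops confirm the brass bow on a steel collar, in the right-hand well. The grey bit shows left of each collar, so block +y runs image-left and the brass key hangs in well_a. The keyhole slot points up and left in the top view. Next I'll measure.

```bash
cat > h.py <<'E'
import numpy as np,cv2
from bench import robot
P={n:robot.camera_params(n) for n in("side","top")}
def ray(n,u,v):
    p=P[n];W=p["world_to_cam"];R=W[:3,:3];t=W[:3,3]
    d=R.T@np.array([(u-p["cx"])/p["fx"],(v-p["cy"])/p["fy"],1.]);return -R.T@t,d
def onz(n,u,v,z):
    o,d=ray(n,u,v);return o+d*(z-o[2])/d[2]
def tri(us,ut):
    A=[];b=[]
    for n,(u,v) in(("side",us),("top",ut)):
        o,d=ray(n,u,v);d/=np.linalg.norm(d);M=np.eye(3)-np.outer(d,d);A.append(M);b.append(M@o)
    return np.linalg.lstsq(np.vstack(A),np.hstack(b),rcond=None)[0]
def proj(n,X):
    p=P[n];c=p["world_to_cam"]@np.append(X,1);return np.array([p["fx"]*c[0]/c[2]+p["cx"],p["fy"]*c[1]/c[2]+p["cy"]])
E
python3 - <<'E'
from h import *
s=cv2.imread("pics/side0.png");t=cv2.imread("pics/top0.png")
def mask(im,box,lo,hi):
    x0,y0,x1,y1=box;h=cv2.cvtColor(im,cv2.COLOR_BGR2HSV);m=cv2.inRange(h,np.array(lo),np.array(hi));k=np.zeros_like(m);k[y0:y1,x0:x1]=m[y0:y1,x0:x1];return k
def big(m):
    c,_=cv2.findContours(m,cv2.RETR_EXTERNAL,cv2.CHAIN_APPROX_NONE);return max(c,key=cv2.contourArea)
def show(name,c):
    r=cv2.minAreaRect(c);b=cv2.boxPoints(r);print(name,cv2.contourArea(c),np.round(r[0],1),np.round(r[1],1));return b
# crop color probes
hs=cv2.cvtColor(s,cv2.COLOR_BGR2HSV);ht=cv2.cvtColor(t,cv2.COLOR_BGR2HSV)
print(ht[199,424:436],"\n",ht[207,240:248],"\n block",ht[215,400],ht[190,400],"\nside",hs[258,392],hs[270,390],hs[155,268])
# block in top
m=mask(t,(355,170,455,240),(0,90,20),(14,255,125));b=show("block",big(m))
for p in b: print(np.round(p,1),onz("top",*p,0.05).round(4))
m=mask(t,(415,190,440,206),(18,130,150),(30,255,255));b=show("bow top",big(m))
for p in b: print(np.round(p,1),onz("top",*p,0.097).round(4))
m=mask(t,(225,180,275,230),(18,120,140),(30,255,255));c=big(m);b=show("plate",c);print(m.sum()/255)
for p in b: print(np.round(p,1),onz("top",*p,0.122).round(4))
m=mask(s,(255,140,300,172),(18,80,190),(32,255,255));c=big(m);print("plate side");
b=cv2.approxPolyDP(c,4,True)[:,0]
for p in b: print(np.round(p,1),onz("side",*p,0.122).round(4))
E
```

```text
[[ 20 168 217]
 [ 21 164 219]
 [ 21 170 214]
 [ 20 168 203]
 [ 20 169 205]
 [ 20 170 188]
 [ 19 174 163]
 [ 18 173  78]
 [  2 143  25]
 [173 219  14]
 [  2 157  26]
 [  5 135  32]] 
 [[ 21 163 214]
 [ 20 162 217]
 [ 20 164 219]
 [ 20 162 222]
 [ 20 158 226]
 [ 21 160 229]
 [ 21 169 210]
 [ 14 189  31]] 
 block [ 12 166  83] [ 14 146 112] 
side [ 24 127 243] [ 14  65 156] [ 24 123 244]
block 1935.0 [403.7 204.6] [30.3 68. ]
[366.9 199.2] [ 0.5496 -0.12    0.05  ]
[432.4 180.8] [ 0.5987 -0.2805  0.05  ]
[440.6 210. ] [ 0.5273 -0.3002  0.05  ]
[375.1 228.3] [ 0.4787 -0.1409  0.05  ]
bow top 42.0 [426.5 198. ] [ 3.8 15. ]
[418.8 198.2] [ 0.5505 -0.2347  0.097 ]
[433.2 194.1] [ 0.5609 -0.2682  0.097 ]
[434.2 197.8] [ 0.5523 -0.2706  0.097 ]
[419.8 201.9] [ 0.5419 -0.2372  0.097 ]
plate 498.0 [249.4 206.5] [23.6 24.4]
501.0
[232.5 204.4] [0.5242 0.1921 0.122 ]
[252.  189.7] [0.5585 0.1493 0.122 ]
[266.2 208.6] [0.5164 0.1156 0.122 ]
[246.7 223.2] [0.4824 0.1583 0.122 ]
plate side
[262 157] [0.4955 0.1699 0.122 ]
[278 163] [0.5146 0.1261 0.122 ]
[287 154] [0.5521 0.1471 0.122 ]
[271 149] [0.531  0.1885 0.122 ]
```

```bash
python3 - <<'E'
from h import *
s=cv2.imread("pics/side0.png");t=cv2.imread("pics/top0.png")
def hsv(im):return cv2.cvtColor(im,cv2.COLOR_BGR2HSV).astype(int)
# keyhole dark weights
def hole(im,box):
    x0,y0,x1,y1=box;g=im[y0:y1,x0:x1].max(2).astype(float);print(g.astype(int));w=np.clip(1-g/215,0,1);w[w<.15]=0
    yy,xx=np.mgrid[y0:y1,x0:x1];c=np.array([(w*xx).sum(),(w*yy).sum()])/w.sum();d=np.stack([xx-c[0],yy-c[1]],-1).reshape(-1,2);C=(w.reshape(-1,1)*d).T@d/w.sum();e,v=np.linalg.eigh(C);return c,v[:,1],w.sum()
c,v,a=hole(t,(243,198,256,212));print(c,v,a);p0=onz("top",*c,.122);p1=onz("top",*(c+v),.122);d=p1-p0;print("top hole",p0.round(4),np.degrees(np.arctan2(d[1],d[0])))
c,v,a=hole(s,(270,151,280,160));print(c,v,a);p0=onz("side",*c,.122);p1=onz("side",*(c+v),.122);d=p1-p0;print("side hole",p0.round(4),np.degrees(np.arctan2(d[1],d[0])))
print("tri",tri(c,(0,0)) is None)
# bow in side
h=hsv(s);m=((h[...,0]>=17)&(h[...,0]<=30)&(h[...,1]>90)).astype(np.uint8)*255
k=np.zeros_like(m);k[254:278,384:406]=m[254:278,384:406]
cs,_=cv2.findContours(k,cv2.RETR_EXTERNAL,cv2.CHAIN_APPROX_NONE);c=max(cs,key=cv2.contourArea);print("bow side",cv2.contourArea(c),cv2.boundingRect(c))
for X in((.5514,-.2527,.097),(.5514,-.2527,.082),(.5514,-.2527,.067)):print(proj("side",X),proj("top",X))
bl=cv2.resize(s[250:282,380:410],None,fx=18,fy=18,interpolation=cv2.INTER_NEAREST);cv2.imwrite("pics/c5.png",bl)
E
```

```text
[[237 233 227 218 223 216 219 222 223 215 213 218 223]
 [229 228 205 175 228 224 223 217 213 215 222 223 217]
 [228 194  95  96 223 234 219 215 217 221 224 220 216]
 [215 136   0  12 129 219 226 221 224 224 218 216 221]
 [227 215  26   2  16 135 229 226 229 216 217 221 218]
 [228 225 148  43   1  63 169 184 215 231 224 217 211]
 [224 222 222 154  12  13  29  26 136 222 225 217 217]
 [216 219 232 219  39   9  11   8  18 137 231 223 224]
 [219 227 228 186   5  10   9  15   0  89 219 230 218]
 [222 226 229 210  31  10  14  12   2  74 174 228 217]
 [221 218 224 222 150  38   1  11  82 185 230 218 214]
 [216 220 224 224 221 146  12  77 188 234 222 216 218]
 [219 220 214 214 229 216 128 178 232 219 218 217 221]
 [221 216 216 222 226 226 228 225 219 217 218 222 220]]
[248.35080799 205.01845018] [0.56690096 0.82378596] 36.55348837209302
top hole [0.5235 0.1562 0.122 ] -143.46419665522362
[[244 245 246 246 246 245 243 242 243 244]
 [244 244 244 245 245 239 225 230 241 245]
 [244 244 244 244 240 205 167 208 238 244]
 [244 244 243 235 213 147 150 220 243 244]
 [244 243 225 177 143 112 162 233 245 244]
 [244 236 180 124 112 100 160 234 244 244]
 [243 232 193 168 162 150 202 241 245 244]
 [244 243 241 240 237 231 241 245 244 244]
 [244 245 245 245 245 244 244 244 244 244]]
[274.54104847 155.49455984] [-0.74329223  0.66896686] 4.70232558139535
side hole [0.5238 0.1585 0.122 ] -152.73529568731405
tri False
bow side 297.0 (384, 254, 22, 22)
[395.94316248 261.33900741] [426.51718417 198.00291564]
[395.13423348 266.7518685 ] [424.71931825 198.57300173]
[394.34215649 272.05196621] [422.98217069 199.12383461]
```

View pics/c5.png

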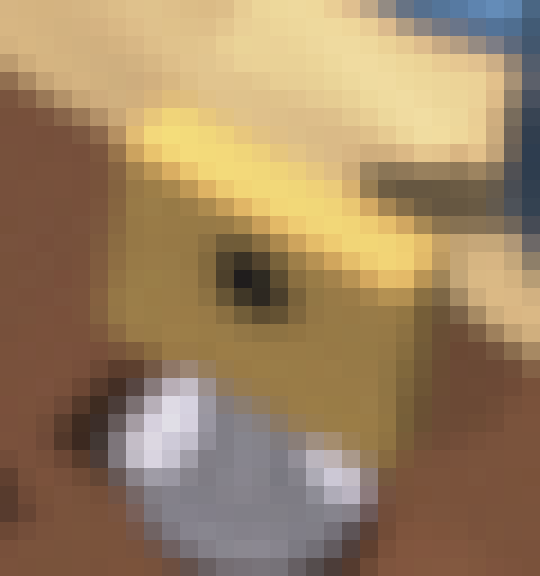

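```bash
python3 - <<'E'
from h import *
s=cv2.imread("pics/side0.png");t=cv2.imread("pics/top0.png")
for n,im,(cx,cy,r) in(("top",t,(253,209,42)),("side",s,(276,168,38))):
    g=cv2.cvtColor(im,cv2.COLOR_BGR2GRAY);g=cv2.resize(g,None,fx=3,fy=3,interpolation=cv2.INTER_CUBIC)
    L=cv2.createLineSegmentDetector(0).detect(g)[0][:,0]
    for l in L:
        a=(l[:2]-1)/3;b=(l[2:]-1)/3
        if np.hypot(*(a-(cx,cy)))<r and np.hypot(*(b-(cx,cy)))<r and np.hypot(*(a-b))>9:
            z=.122 if max(np.hypot(*(a-(249.4,206.5))),np.hypot(*(b-(249.4,206.5))))<18 or (n=="side" and a[1]<166 and 258<a[0]<292) else .085
            d=onz(n,*b,z)-onz(n,*a,z);print(n,a.round(),b.round(),z,round(np.degrees(np.arctan2(d[1],d[0]))%90,1),round(np.hypot(d[0],d[1]),3))
E
```

```text
top [247. 223.] [265. 209.] 0.122 39.1 0.051
top [266. 208.] [252. 189.] 0.122 38.2 0.053
top [233. 204.] [246. 223.] 0.122 38.5 0.054
top [252. 190.] [233. 204.] 0.122 38.7 0.054
top [264. 218.] [267. 203.] 0.085 80.1 0.036
top [257. 225.] [242. 224.] 0.085 85.2 0.036
top [273. 213.] [277. 204.] 0.085 68.6 0.023
top [219. 228.] [224. 236.] 0.085 33.3 0.023
top [278. 197.] [283. 205.] 0.085 34.5 0.023
top [217. 199.] [216. 209.] 0.085 84.3 0.022
top [252. 224.] [263. 218.] 0.085 29.5 0.031
top [264. 237.] [274. 241.] 0.085 68.5 0.024
top [242. 223.] [235. 218.] 0.085 56.2 0.021
top [269. 214.] [260. 223.] 0.085 47.5 0.029
side [297. 153.] [267. 148.] 0.085 39.9 0.083
side [268. 148.] [259. 160.] 0.122 39.5 0.054
side [259. 161.] [281. 165.] 0.122 39.2 0.057
side [281. 164.] [289. 152.] 0.122 38.4 0.054
side [260. 174.] [257. 157.] 0.085 66.4 0.076
side [267. 186.] [260. 174.] 0.085 78.6 0.053
side [291. 156.] [291. 169.] 0.122 58.4 0.056
side [286. 189.] [267. 187.] 0.085 43.7 0.046
side [261. 152.] [249. 158.] 0.122 7.7 0.036
side [282. 165.] [290. 159.] 0.122 20.8 0.029
side [251. 190.] [268. 193.] 0.085 42.0 0.043
```

The plate is 54 square at yaw 38.7°, and both views and the head boards agree. The keyhole is at about (0.5203, 0.1545). The key axis is at about (0.552, -0.2525) with its bit at yaw 107°. I'll use tool yaw = key yaw + 180° so that joint 6 stays within range for the later turn.

```bash
cat >> h.py <<'E'
from scipy.spatial.transform import Rotation as Ro
def q2R(q): return Ro.from_quat([q[1],q[2],q[3],q[0]])
def plan(x,y,z,yaw,force_long=None):
    o=robot.observe();R=q2R(o["eef_rot"]);h=np.radians(yaw)/2
    T=q2R([0,np.cos(h),np.sin(h),0])
    sh=R.inv().apply(np.array([x,y,z])-o["tcp_pos"])*100
    print("t",round(o["time"],2),"shift cm",sh.round(2),"rotvec",np.degrees((R.inv()*T).as_rotvec()).round(2))
def stat():
    o=robot.observe();R=q2R(o["eef_rot"]);x=R.apply([1,0,0]);z=R.apply([0,0,1])
    print("t",round(o["time"],2),"tcp",o["tcp_pos"].round(4),"yaw",np.degrees(np.arctan2(x[1],x[0])).round(2),"zdir",z.round(4),"F",o["force"].round(2),"M",o["moment"].round(3),"gap",round(o["finger_gap"],4),"j",o["joint_pos"].round(2));return o
E
python3 -c "
from h import *
stat();plan(.552,-.2525,.2,-73);plan(.5,0,.256,-73);print(proj('top',[.2424,.5208,.2]))"
```

```text
t 0.1 tcp [0.2424 0.5208 0.2554] yaw 155.03 zdir [-0.001  -0.0016 -1.    ] F [-0.82  0.8   0.08] M [-0.019  0.004  0.02 ] gap 0.0854 j [ 1.02  0.38  0.08  1.27 -0.    1.46]
t 0.1 shift cm [-60.71 -57.02   5.64] rotvec [-4.0000e-02 -1.3000e-01 -1.3197e+02]
t 0.1 shift cm [-45.33 -36.34   0.  ] rotvec [-4.0000e-02 -1.3000e-01 -1.3197e+02]
[ 52.18950607 338.62346916]
```

{"name": "apply_moves", "arguments": {"series": [-3,-2.9,0,0,0,-6.6,-6,-5.7,0,0,0,-13.2,-9.1,-8.6,0,0,0,-19.8,-12.1,-11.4,0,0,0,-26.4,-15.2,-14.3,0,0,0,-33,-18.2,-17.1,0,0,0,-39.6,-21.2,-20,0,0,0,-46.2,-24.3,-22.8,0,0,0,-52.8,-27.3,-25.7,0,0,0,-59.4,-30.4,-28.5,0,0,0,-66], "jaw": 1, "squeeze": 40}}

```text
time: 1.1
tcp_pos: [0.3979, 0.1329, 0.2561]
eef_rot: [-0.0, -0.353, 0.936, 0.0]
force: [0.7, 1.2, -0.7]
finger_gap: 0.0851
```

```bash
python3 -c "
from h import *
stat();plan(.552,-.2525,.2,-73)"
```

```text
t 1.1 tcp [0.3979 0.1329 0.2561] yaw -138.69 zdir [-5.e-04  1.e-04 -1.e+00] F [ 0.74  1.19 -0.73] M [-0.006 -0.04  -0.001] gap 0.0851 j [ 0.17  0.06 -0.32  1.19  0.   -0.55]
t 1.1 shift cm [ 13.87 -39.13   5.6 ] rotvec [ 3.000e-02 -0.000e+00 -6.569e+01]
```

{"name": "apply_moves", "arguments": {"series": [1.54,-4.35,0.6,0,0,-7.3,3.08,-8.7,1.2,0,0,-14.6,4.62,-13.05,1.8,0,0,-21.9,6.16,-17.4,2.5,0,0,-29.2,7.7,-21.75,3.1,0,0,-36.5,9.24,-26.1,3.7,0,0,-43.8,10.8,-30.4,4.3,0,0,-51.1,12.3,-34.8,5,0,0,-58.4,13.87,-39.13,5.6,0,0,-65.69,13.87,-39.13,5.6,0,0,-65.69]}}

```text
time: 2.1
tcp_pos: [0.5509, -0.2566, 0.1977]
eef_rot: [0.001, 0.801, -0.598, -0.0]
force: [0.0, 0.9, -0.1]
finger_gap: 0.0861
```

```bash
python3 -c "
from h import *
stat();plan(.552,-.2525,.088,-73)
im=robot.camera('side');cv2.imwrite('pics/side1.png',cv2.resize(im[150:330,300:500],None,fx=3.3,fy=3.3,interpolation=cv2.INTER_CUBIC))
t=robot.camera('top');cv2.imwrite('pics/top1.png',cv2.resize(t[130:280,330:530],None,fx=3.5,fy=3.5,interpolation=cv2.INTER_CUBIC))"
```

```text
t 2.1 tcp [ 0.5509 -0.2566  0.1977] yaw -73.49 zdir [-1.2e-03 -8.0e-04 -1.0e+00] F [ 0.04  0.93 -0.06] M [ 0.078  0.011 -0.041] gap 0.0861 j [-0.54  0.47  0.06  1.17 -0.   -2.4 ]
t 2.1 shift cm [-0.37 -0.23 10.97] rotvec [ 0.08 -0.03 -0.49]
```

View pics/side1.png

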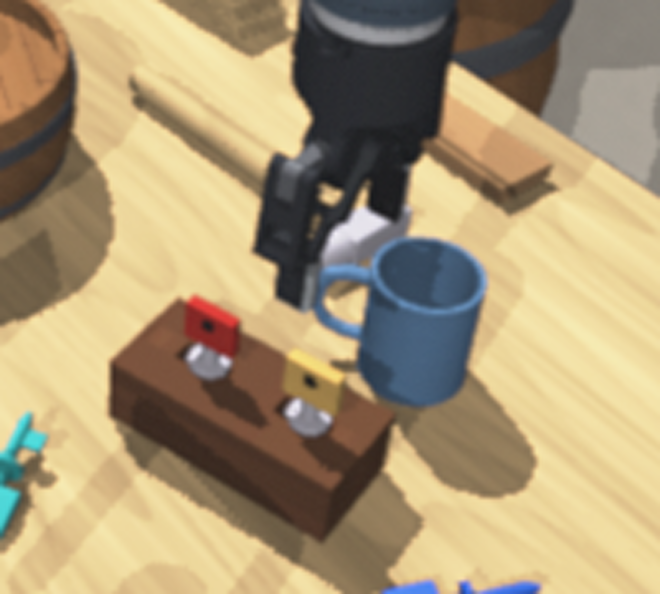

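View pics/top1.png

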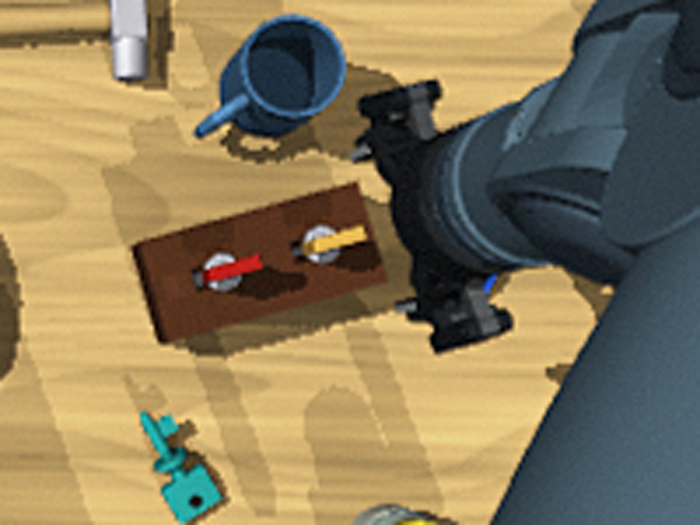

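```bash
python3 -c "
from h import *
stat();plan(.552,-.2525,.088,-73)
print('mug rim px centre',onz('top',330+290/3.5,130+75/3.5,.085), onz('side',300+420/3.3,150+270/3.3,.085))
t=robot.camera('top')
"
```

```text
t 2.2 tcp [ 0.5497 -0.2521  0.199 ] yaw -73.43 zdir [-0.0018  0.0017 -1.    ] F [-0.59 -0.14 -1.07] M [ 0.033 -0.023 -0.041] gap 0.0855 j [-0.54  0.46  0.06  1.17  0.   -2.4 ]
t 2.2 shift cm [ 0.13 -0.22 11.1 ] rotvec [ 0.07  0.12 -0.43]
mug rim px centre [ 0.66332976 -0.223703    0.085     ] [ 0.66953491 -0.21818601  0.085     ]
```

{"name": "apply_moves", "arguments": {"series": [0.13,-0.22,1,0,0,-0.43,0.13,-0.22,3,0,0,-0.43,0.13,-0.22,5,0,0,-0.43,0.13,-0.22,7,0,0,-0.43,0.13,-0.22,8.5,0,0,-0.43,0.13,-0.22,10,0,0,-0.43,0.13,-0.22,10.7,0,0,-0.43,0.13,-0.22,11.1,0,0,-0.43,0.13,-0.22,11.1,0,0,-0.43,0.13,-0.22,11.1,0,0,-0.43]}}

```text
time: 3.25
tcp_pos: [0.5532, -0.2522, 0.0901]
eef_rot: [-0.0, 0.805, -0.594, 0.001]
force: [0.7, -0.9, 0.4]
finger_gap: 0.0854
```

```bash
python3 -c "
from h import *
stat();plan(.552,-.2525,.088,-73)
im=robot.camera('side');cv2.imwrite('pics/side2.png',cv2.resize(im[180:310,320:470],None,fx=4.5,fy=4.5,interpolation=cv2.INTER_CUBIC))
t=robot.camera('top');cv2.imwrite('pics/top2.png',cv2.resize(t[160:240,360:480],None,fx=6,fy=6,interpolation=cv2.INTER_CUBIC));stat()"
```

```text
t 3.25 tcp [ 0.5532 -0.2522  0.0901] yaw -72.83 zdir [ 1.1e-03 -5.0e-04 -1.0e+00] F [ 0.73 -0.86  0.4 ] M [-0.028  0.032 -0.008] gap 0.0854 j [-0.53  0.54 -0.11  0.92  0.   -2.4 ]
t 3.25 shift cm [-0.01  0.12  0.21] rotvec [-0.05 -0.05  0.17]
t 3.35 tcp [ 0.5533 -0.2525  0.0902] yaw -72.85 zdir [ 1.4e-03 -7.0e-04 -1.0e+00] F [-0.14 -0.05 -0.02] M [ 0.064 -0.027 -0.048] gap 0.0857 j [-0.53  0.54 -0.11  0.92  0.   -2.4 ]
```

View pics/side2.png

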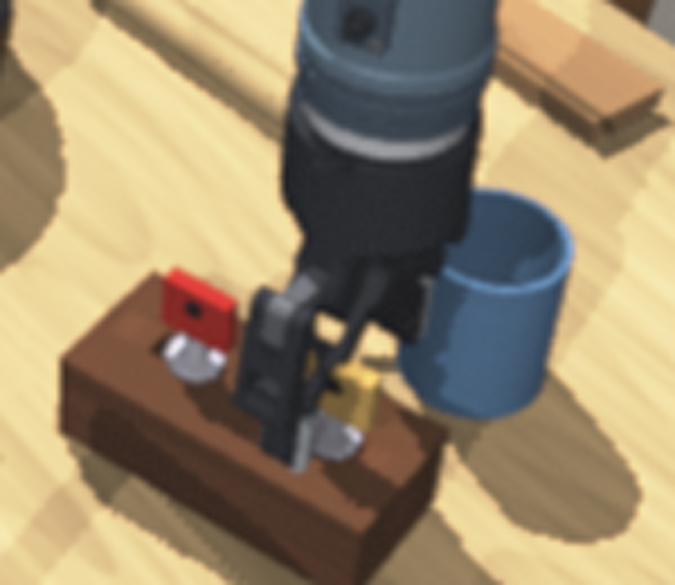

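View pics/top2.png

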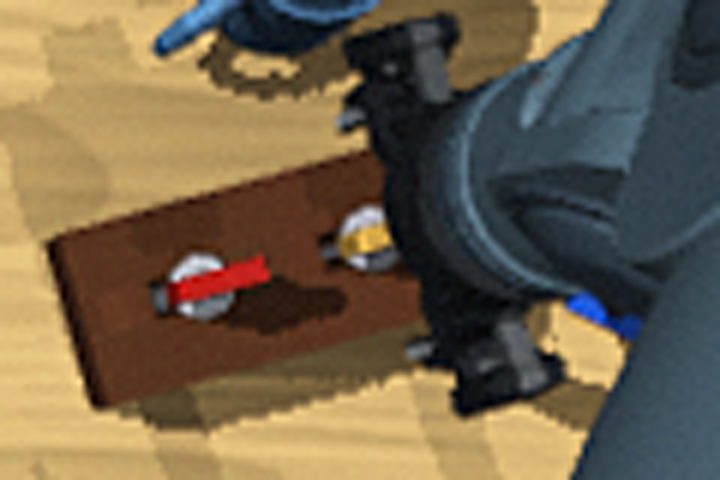

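{"name": "apply_moves", "arguments": {"series": [0,0.1,0.2,0,0,0,0,0.1,0.2,0,0,0,0,0.1,0.2,0,0,0,0,0.1,0.2,0,0,0,0,0.1,0.2,0,0,0,0,0.1,0.2,0,0,0,0,0.1,0.2,0,0,0,0,0.1,0.2,0,0,0,0,0.1,0.2,0,0,0,0,0.1,0.2,0,0,0], "jaw": -1, "squeeze": 50}}

```text
time: 4.35
tcp_pos: [0.5519, -0.2526, 0.0874]
eef_rot: [-0.0, 0.805, -0.594, 0.0]
force: [1.0, 0.7, 1.1]
finger_gap: 0.0094
```

```bash
python3 -c "
from h import *
stat();stat();stat()"
```

```text
t 4.35 tcp [ 0.5519 -0.2526  0.0874] yaw -72.85 zdir [ 2.e-04 -0.e+00 -1.e+00] F [1.03 0.69 1.1 ] M [ 0.046  0.063 -0.008] gap 0.0094 j [-0.53  0.54 -0.12  0.92  0.   -2.4 ]
t 4.35 tcp [ 0.5519 -0.2526  0.0874] yaw -72.85 zdir [ 2.e-04 -0.e+00 -1.e+00] F [1.03 0.69 1.1 ] M [ 0.046  0.063 -0.008] gap 0.0094 j [-0.53  0.54 -0.12  0.92  0.   -2.4 ]
t 4.35 tcp [ 0.5519 -0.2526  0.0874] yaw -72.85 zdir [ 2.e-04 -0.e+00 -1.e+00] F [1.03 0.69 1.1 ] M [ 0.046  0.063 -0.008] gap 0.0094 j [-0.53  0.54 -0.12  0.92  0.   -2.4 ]
```

{"name": "apply_moves", "arguments": {"series": [0,0,-0.5,0,0,0,0,0,-1.2,0,0,0,0,0,-2.2,0,0,0,0,0,-3.5,0,0,0,0,0,-5.5,0,0,0,0,0,-7.5,0,0,0,0,0,-9.5,0,0,0,0,0,-11.5,0,0,0,0,0,-13,0,0,0,0,0,-13.6,0,0,0]}}

```text
time: 5.35
tcp_pos: [0.5528, -0.2531, 0.2264]
eef_rot: [-0.0, 0.805, -0.594, 0.002]
force: [-0.1, 0.4, -1.0]
finger_gap: 0.0095
```

```bash
python3 -c "
from h import *
stat();plan(.5203,.1545,.223,38.7-180)
im=robot.camera('side');cv2.imwrite('pics/side3.png',cv2.resize(im[120:320,320:480],None,fx=3,fy=3,interpolation=cv2.INTER_CUBIC));stat()"
```

```text
t 5.35 tcp [ 0.5528 -0.2531  0.2264] yaw -72.85 zdir [ 0.0038 -0.0022 -1.    ] F [-0.12  0.38 -1.03] M [ 0.    -0.011  0.045] gap 0.0095 j [-0.53  0.45  0.11  1.23  0.   -2.4 ]
t 5.35 shift cm [-39.91  -8.91   0.24] rotvec [-2.600e-01 -6.000e-02  6.845e+01]
t 5.4 tcp [ 0.5528 -0.2532  0.2264] yaw -72.85 zdir [ 0.0039 -0.0022 -1.    ] F [ 0.83 -0.33  0.02] M [-0.072 -0.024  0.018] gap 0.0096 j [-0.53  0.45  0.11  1.23  0.   -2.4 ]
```

View pics/side3.png

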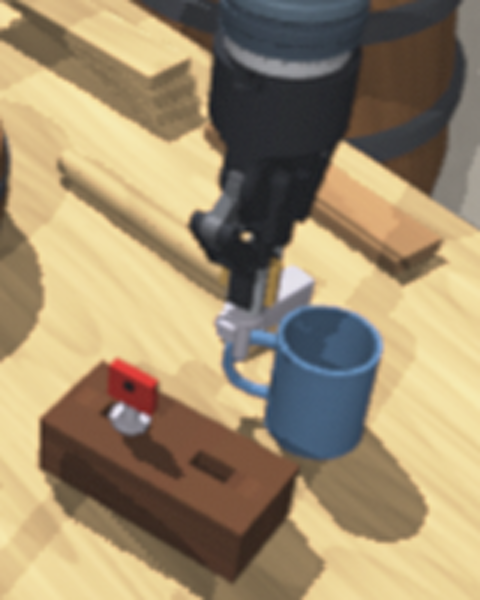

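{"name": "apply_moves", "arguments": {"series": [-3,-0.7,0,0,0,5,-7,-1.6,0,0,0,12,-11.5,-2.6,0,0,0,20,-16,-3.6,0,0,0,28,-21,-4.7,0,0,0,36,-26,-5.8,0,0,0,44,-30.5,-6.8,0,0,0,52,-35,-7.8,0.1,0,0,60,-38.5,-8.6,0.2,0,0,66,-39.91,-8.91,0.24,-0.2,0,68.45]}}

```text
time: 6.4
tcp_pos: [0.5178, 0.1589, 0.2204]
eef_rot: [-0.002, -0.332, 0.943, 0.002]
force: [0.5, -0.5, -1.2]
finger_gap: 0.0093
```

```bash
python3 -c "
from h import *
stat();
im=robot.camera('side');im=robot.camera('side');im=robot.camera('side')
cv2.imwrite('pics/side4f.png',im);t=robot.camera('top');cv2.imwrite('pics/top4f.png',t)
cv2.imwrite('pics/side4.png',cv2.resize(im[100:180,240:320],None,fx=7,fy=7,interpolation=cv2.INTER_CUBIC));stat();plan(.5203,.1545,.223,38.7-180)"
```

```text
t 6.4 tcp [0.5178 0.1589 0.2204] yaw -141.21 zdir [-0.0044  0.0025 -1.    ] F [ 0.53 -0.48 -1.22] M [-0.101 -0.033 -0.01 ] gap 0.0093 j [ 0.18  0.33 -0.09  1.16  0.   -0.5 ]
t 6.6 tcp [0.5189 0.1549 0.2205] yaw -141.22 zdir [-3.8e-03  2.0e-04 -1.0e+00] F [-0.54 -0.03 -2.19] M [ 0.019 -0.047 -0.008] gap 0.0093 j [ 0.17  0.32 -0.09  1.16  0.   -0.5 ]
t 6.6 shift cm [-0.08 -0.12 -0.25] rotvec [ 0.15 -0.16  0.08]
```

View pics/side4.png

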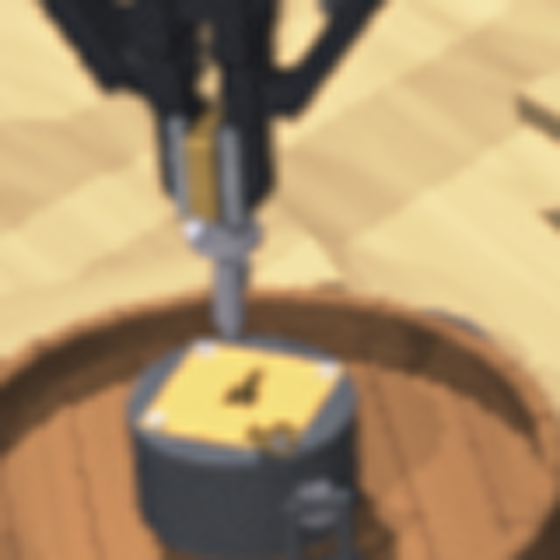

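```bash
python3 -c "
from h import *
im=cv2.imread('pics/side4f.png')
o=np.array([.5189,.1549,.2205]);zd=np.array([-.0038,.0002,-1])
for d in(.0374,.0554,.066,.0754):print(d,proj('side',o+zd*d).round(2))
np.set_printoptions(linewidth=200)
for r in range(132,151):
  print(r,im[r,264:282].astype(int).sum(1)//3, 'sat',(im[r,264:282].max(1).astype(int)-im[r,264:282].min(1)))
# jacobian px per mm lateral
a=proj('side',[.52,.155,.145]);
for d in([.001,0,0],[0,.001,0],[0,0,.001]):print(d,(proj('side',np.array([.52,.155,.145])+d)-a).round(3))
"
```

```text
0.0374 [271.86 134.95]
0.0554 [272.32 141.56]
0.066 [272.59 145.39]
0.0754 [272.82 148.75]
132 [179 179 196 213 184 136 122 111 104  99  94  98 120 152 180 186 188 188] sat [84 72 35  9  9  5  5  5  6  5  6  5 14 52 83 85 85 83]
133 [183 181 192 202 164 133 132 131 122 107 104 111 122 149 184 193 195 195] sat [85 76 38  9 12  9  9  8  8  7  7  8  6 49 84 85 83 83]
134 [185 183 178 165 141 133 135 136 133 127 124 121 123 155 191 199 198 198] sat [84 82 59 12 10 10 10  8  9  9  8  9 12 58 84 82 82 83]
135 [184 186 181 164 146 144 142 141 139 134 127 125 145 176 196 198 198 202] sat [83 84 77 44 10  8  9  9  9  9  8  9 45 80 84 83 83 81]
136 [187 189 190 184 170 161 148 136 131 126 124 145 182 195 198 198 201 208] sat [84 84 83 75 52 28  8  8  8  9  5 33 79 84 83 83 81 79]
137 [193 194 197 197 195 187 156 126 116 112 112 137 178 195 202 208 209 211] sat [84 84 83 83 80 75 39  4  7  7  4 33 78 84 82 79 78 76]
138 [198 199 201 202 201 193 162 137 127 110  98 125 176 200 209 212 212 212] sat [84 83 83 83 84 82 47  6  9  9  3 35 80 84 79 76 75 76]
139 [201 202 202 202 202 191 162 140 132 11
[... 1038 characters left out ...]
 43 26  8  8  7 12 39 49 50 52 51 50 52]
147 [ 65  66  66  70  69  70  76  96 118 109  84  76  78  78  80  78  73  71] sat [44 43 46 47 47 43 33 13  6  5 14 28 28 33 38 38 39 43]
148 [ 69  68  76  94 116 121 118 114 116 109  94  96 100  99  96  94  88  82] sat [47 45 43 39 28 19 26 25  6  4  4  4  3  4  6  8 14 23]
149 [ 80  85 101 140 182 192 188 170 158 151 140 134 131 123 116 113 104  97] sat [40 29 31 36 25 14 45 76 72 63 50 34 25 13  3  4  7  6]
150 [ 98 110 135 176 201 210 211 201 197 197 193 186 180 170 160 154 143 130] sat [ 12   6  40  78  60  44  69 106 118 117 115 107 102  88  69  62  48  36]
[0.001, 0, 0] [ 0.365 -0.129]
[0, 0.001, 0] [-0.209 -0.189]
[0, 0, 0.001] [-0.026 -0.355]
```

The crop shows the key held upright, with the shaft tip at about (272.5,148) in the full image, just above the plate. The hole is at about (274.5,155.5). The side camera has a consistent bias of about half a pixel against the top camera and the forward kinematics. I'll lower to just above the hole and compare in one image.

```bash
python3 -c "
from h import *
plan(.5200,.1535,.2005,38.7-180)"
```

```text
t 6.6 shift cm [-0.   -0.18  2.  ] rotvec [ 0.15 -0.16  0.08]
```

{"name": "apply_moves", "arguments": {"series": [0,-0.09,0.2,0.1,-0.1,0,0,-0.18,0.6,0.15,-0.16,0.08,0,-0.18,1,0.15,-0.16,0.08,0,-0.18,1.4,0.15,-0.16,0.08,0,-0.18,1.7,0.15,-0.16,0.08,0,-0.18,1.9,0.15,-0.16,0.08,0,-0.18,2,0.15,-0.16,0.08,0,-0.18,2,0.15,-0.16,0.08,0,-0.18,2,0.15,-0.16,0.08,0,-0.18,2,0.15,-0.16,0.08]}}

```text
time: 7.6
tcp_pos: [0.5204, 0.1538, 0.2011]
eef_rot: [0.001, -0.331, 0.944, 0.0]
force: [-0.3, -0.1, -2.2]
finger_gap: 0.0093
```

```bash
python3 -c "
from h import *
stat();plan(.5200,.1535,.2005,38.7-180)
im=robot.camera('side');cv2.imwrite('pics/side5f.png',im);t=robot.camera('top');cv2.imwrite('pics/top5f.png',t)
cv2.imwrite('pics/side5.png',cv2.resize(im[120:175,245:305],None,fx=10,fy=10,interpolation=cv2.INTER_CUBIC))
cv2.imwrite('pics/top5.png',cv2.resize(t[150:260,200:320],None,fx=5,fy=5,interpolation=cv2.INTER_CUBIC))
print(proj('side',[.52,.1535,.1231]),proj('side',[.52,.1535,.122]))"
```

```text
t 7.6 tcp [0.5204 0.1538 0.2011] yaw -141.37 zdir [ 1.1e-03  8.0e-04 -1.0e+00] F [-0.31 -0.06 -2.17] M [-0.008 -0.036 -0.012] gap 0.0093 j [ 0.17  0.33 -0.13  1.11  0.   -0.5 ]
t 7.6 shift cm [0.05 0.   0.06] rotvec [-0.    0.08 -0.07]
[274.18590086 156.56138575] [274.21353358 156.94229856]
```

View pics/side5.png

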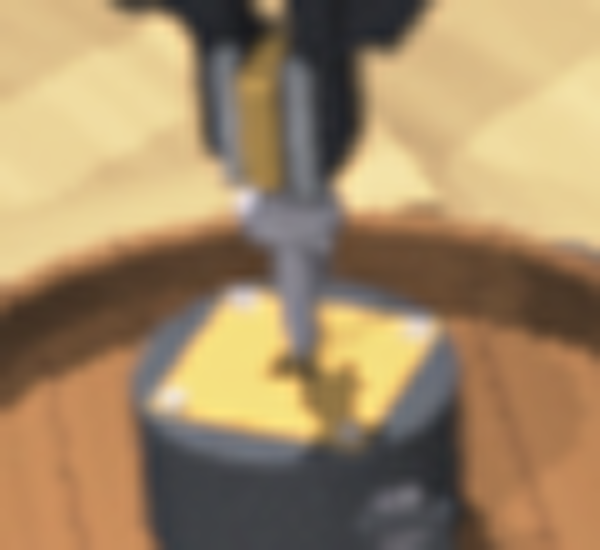

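View pics/top5.png

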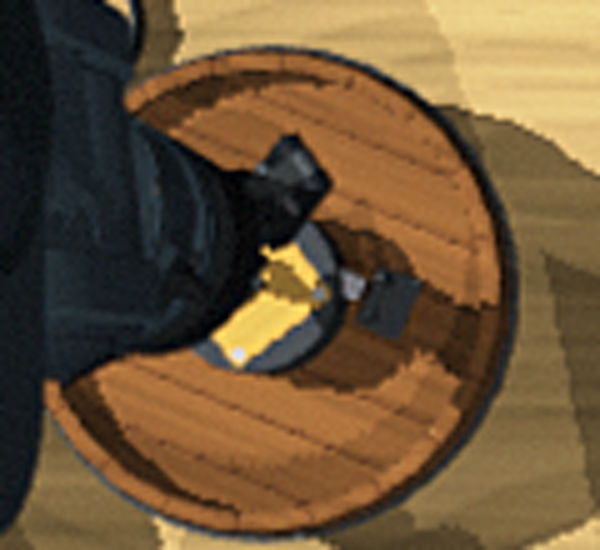

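```bash
python3 -c "
from h import *
im=cv2.imread('pics/side5f.png');a=cv2.imread('pics/side0.png')
np.set_printoptions(linewidth=200)
o=np.array([.5204,.1538,.2011]);zd=np.array([.0011,.0008,-1])
for d in(.0374,.0554,.066,.0754):print(d,proj('side',o+zd*d).round(2))
for r in range(142,161):
  print(r,im[r,266:284].astype(int).sum(1)//3, 'sat',(im[r,266:284].max(1).astype(int)-im[r,266:284].min(1)))
print('before')
for r in range(150,160):
  print(r,a[r,266:284].astype(int).sum(1)//3)
"
```

```text
0.0374 [273.23 142.05]
0.0554 [273.71 148.51]
0.066 [273.98 152.25]
0.0754 [274.22 155.53]
142 [139 132 128 125 133 139 138 134 134 134 132 121 105  98 110 114 121 124] sat [91 88 65 15  9  9  8  8  8  8  9  8  8 43 77 84 89 92]
143 [ 97  91  86  95 118 132 137 137 133 129 125 116  92  82  84  86  90  92] sat [71 65 51 20  8  7  8  9  7  8  7  6 17 46 60 62 65 65]
144 [ 73  68  66  72  86 100 115 127 124 118 118 116  89  76  76  77  77  77] sat [49 45 42 35 22 12  5  8  8  7  7  5 24 50 54 53 52 53]
145 [ 67  66  64  65  67  77 102 128 128 110  98  94  80  73  75  76  77  78] sat [44 43 43 43 41 29  8  8  8  7  6  6 30 49 53 53 54 52]
146 [ 68  67  67  65  63  73 100 131 134 115  93  81  78  75  73  74  75  76] sat [45 46 45 45 46 35 12  8  9  8  7  7 31 48 50 52 52 52]
147 [ 68  70  70  69  71  77 102 131 135 119  96  84  81  77  73  70  71  72] sat [46 48 47 43 38 29 10  8  9  8  6  6 24 36 40 45 46 48]
148 [ 77  95 116 121 118 110 117 133 135 121 100  96  97  95  90  85  80  76] sat [43 39 29 19 26 30 10  8  9  8  7  5  5  8 13 21 29 37]
149 [101 140 182 194 189 170 153 140 135 12
[... 1897 characters left out ...]
51 [165 193 200 202 202 199 198 199 199 197 194 192 193 194 192 183 176 160]
152 [185 196 197 197 197 196 197 198 197 187 171 176 191 197 198 197 196 195]
153 [196 197 197 196 196 196 196 195 187 153 125 154 186 196 196 197 197 197]
154 [198 197 197 197 197 196 193 180 159 111 113 165 193 196 196 196 196 196]
155 [197 197 197 198 197 193 169 132 108  85 121 177 196 197 197 196 196 195]
156 [197 197 197 197 196 182 134  94  85  78 121 179 196 197 196 196 197 196]
157 [197 197 197 197 193 178 143 125 121 114 151 189 197 196 196 197 196 196]
158 [197 197 197 196 196 193 189 187 183 177 188 197 197 196 196 196 196 195]
159 [198 197 198 197 197 198 198 198 197 196 196 197 196 196 196 196 196 188]
```

The tip overlaps the hole to within about 0.7 mm: the shaft's left edge matches the kinematics, and the hole sits about 0.3 px left of it. I'll make a small correction and descend by feel.

```bash
python3 -c "
from h import *
stat();plan(.5200,.1538,.1905,38.7-180)"
```

```text
t 7.7 tcp [0.5204 0.1538 0.2011] yaw -141.38 zdir [ 1.e-03  8.e-04 -1.e+00] F [-0.56  0.5  -1.93] M [ 0.018 -0.03   0.04 ] gap 0.0096 j [ 0.17  0.33 -0.13  1.11  0.   -0.5 ]
t 7.7 shift cm [0.03 0.03 1.06] rotvec [-0.    0.08 -0.08]
```

{"name": "apply_moves", "arguments": {"series": [0.03,0.03,0.05,0,0.08,-0.08,0.03,0.03,0.15,0,0.08,-0.08,0.03,0.03,0.3,0,0.08,-0.08,0.03,0.03,0.45,0,0.08,-0.08,0.03,0.03,0.6,0,0.08,-0.08,0.03,0.03,0.75,0,0.08,-0.08,0.03,0.03,0.9,0,0.08,-0.08,0.03,0.03,1.06,0,0.08,-0.08,0.03,0.03,1.06,0,0.08,-0.08,0.03,0.03,1.06,0,0.08,-0.08]}}

```text
time: 8.7
tcp_pos: [0.5199, 0.1538, 0.1903]
eef_rot: [-0.0, -0.331, 0.944, 0.0]
force: [0.4, -0.3, -0.1]
finger_gap: 0.0095
```

```bash
python3 -c "
from h import *
stat();plan(.5200,.1538,.1845,38.7-180)"
```

```text
t 8.7 tcp [0.5199 0.1538 0.1903] yaw -141.3 zdir [-5.e-04 -1.e-04 -1.e+00] F [ 0.44 -0.26 -0.13] M [ 0.003 -0.025 -0.011] gap 0.0095 j [ 0.17  0.34 -0.15  1.08 -0.   -0.5 ]
t 8.7 shift cm [-0.01 -0.01  0.58] rotvec [ 0.01 -0.03  0.  ]
```

{"name": "apply_moves", "arguments": {"series": [0,0,0.1,0,0,0,0,0,0.2,0,0,0,0,0,0.3,0,0,0,0,0,0.4,0,0,0,0,0,0.5,0,0,0,0,0,0.6,0,0,0,0,0,0.6,0,0,0,0,0,0.6,0,0,0,0,0,0.6,0,0,0,0,0,0.6,0,0,0]}}

```text
time: 9.7
tcp_pos: [0.5198, 0.1538, 0.1842]
eef_rot: [-0.0, -0.331, 0.943, 0.0]
force: [-0.3, 0.6, -2.0]
finger_gap: 0.0096
```

```bash
python3 -c "
from h import *
stat();im=robot.camera('side');cv2.imwrite('pics/side6.png',cv2.resize(im[120:175,245:305],None,fx=10,fy=10,interpolation=cv2.INTER_CUBIC));stat()"
```

```text
t 9.7 tcp [0.5198 0.1538 0.1842] yaw -141.3 zdir [-7.e-04  1.e-04 -1.e+00] F [-0.29  0.56 -1.98] M [0.264 0.176 0.049] gap 0.0096 j [ 0.17  0.34 -0.16  1.07  0.   -0.5 ]
t 9.75 tcp [0.5198 0.1538 0.1842] yaw -141.3 zdir [-7.e-04  0.e+00 -1.e+00] F [-0.58  1.6  -1.37] M [0.328 0.171 0.035] gap 0.0091 j [ 0.17  0.34 -0.16  1.07  0.   -0.5 ]
```

View pics/side6.png

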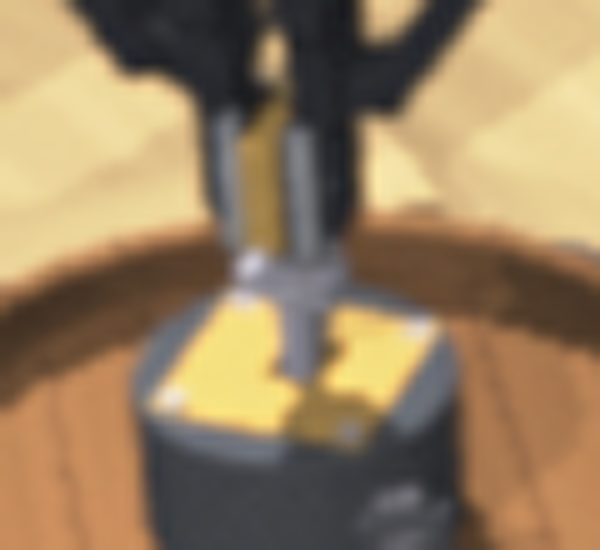

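{"name": "apply_moves", "arguments": {"series": [0,0.05,0,0,0,0,0,0.05,0,0,0,0,0,0.05,0.1,0,0,0,0,0.05,0.2,0,0,0,0,0.05,0.3,0,0,0,0,0.05,0.4,0,0,0,0,0.05,0.5,0,0,0,0,0.05,0.5,0,0,0,0,0.05,0.5,0,0,0,0,0.05,0.5,0,0,0]}}

```text
time: 10.75
tcp_pos: [0.5196, 0.1541, 0.1793]
eef_rot: [-0.0, -0.331, 0.944, -0.0]
force: [-0.4, -0.1, -1.1]
finger_gap: 0.0094
```

```bash
python3 -c "
from h import *
stat()"
```

```text
t 10.75 tcp [0.5196 0.1541 0.1793] yaw -141.3 zdir [-3.e-04 -2.e-04 -1.e+00] F [-0.41 -0.09 -1.06] M [ 0.029 -0.011 -0.018] gap 0.0094 j [ 0.17  0.35 -0.17  1.06 -0.   -0.5 ]
```

Contact is gone and the key is sliding freely. I'll continue down to just above seated.

{"name": "apply_moves", "arguments": {"series": [0,0,0.2,0,0,0,0,0,0.4,0,0,0,0,0,0.6,0,0,0,0,0,0.8,0,0,0,0,0,1,0,0,0,0,0,1.2,0,0,0,0,0,1.4,0,0,0,0,0,1.5,0,0,0,0,0,1.5,0,0,0,0,0,1.5,0,0,0]}}

```text
time: 11.75
tcp_pos: [0.5196, 0.1542, 0.1643]
eef_rot: [-0.0, -0.331, 0.944, -0.0]
force: [-0.7, -0.3, -0.9]
finger_gap: 0.0096
```

```bash
python3 -c "
from h import *
stat()"
```

```text
t 11.75 tcp [0.5196 0.1542 0.1643] yaw -141.3 zdir [-3.e-04 -1.e-04 -1.e+00] F [-0.67 -0.28 -0.95] M [0.045 0.037 0.038] gap 0.0096 j [ 0.17  0.36 -0.19  1.02 -0.   -0.5 ]
```

{"name": "apply_moves", "arguments": {"series": [0,0,0.1,0,0,0,0,0,0.2,0,0,0,0,0,0.3,0,0,0,0,0,0.4,0,0,0,0,0,0.44,0,0,0,0,0,0.46,0,0,0,0,0,0.48,0,0,0,0,0,0.5,0,0,0,0,0,0.5,0,0,0,0,0,0.5,0,0,0]}}

```text
time: 12.75
tcp_pos: [0.5196, 0.1542, 0.1594]
eef_rot: [-0.0, -0.331, 0.944, -0.0]
force: [-0.5, -0.5, 0.6]
finger_gap: 0.0091
```

```bash
python3 -c "
from h import *
stat()"
```

```text
t 12.75 tcp [0.5196 0.1542 0.1594] yaw -141.3 zdir [-2.e-04 -1.e-04 -1.e+00] F [-0.51 -0.54  0.63] M [-0.028  0.077  0.042] gap 0.0091 j [ 0.17  0.36 -0.2   1.01 -0.   -0.5 ]
```

{"name": "apply_moves", "arguments": {"series": [0,0,0.02,0,0,0,0,0,0.03,0,0,0,0,0,0.04,0,0,0,0,0,0.05,0,0,0,0,0,0.05,0,0,0,0,0,0.05,0,0,0,0,0,0.05,0,0,0,0,0,0.05,0,0,0,0,0,0.05,0,0,0,0,0,0.05,0,0,0]}}

```text
time: 13.75
tcp_pos: [0.5196, 0.1542, 0.1594]
eef_rot: [0.0, -0.331, 0.944, -0.0]
force: [-2.5, -0.5, 5.8]
finger_gap: 0.0093
```

```bash
python3 -c "
from h import *
stat()
im=robot.camera('side');cv2.imwrite('pics/side7.png',cv2.resize(im[120:175,245:305],None,fx=10,fy=10,interpolation=cv2.INTER_CUBIC));stat()"
```

```text
t 13.75 tcp [0.5196 0.1542 0.1594] yaw -141.3 zdir [ 1.e-04 -1.e-04 -1.e+00] F [-2.53 -0.49  5.78] M [-0.082  0.455  0.013] gap 0.0093 j [ 0.17  0.36 -0.2   1.01 -0.   -0.5 ]
t 13.8 tcp [0.5196 0.1542 0.1594] yaw -141.3 zdir [ 1.e-04 -1.e-04 -1.e+00] F [-2.74 -0.6   4.84] M [-0.102  0.51   0.038] gap 0.0093 j [ 0.17  0.36 -0.2   1.01 -0.   -0.5 ]
```

View pics/side7.png

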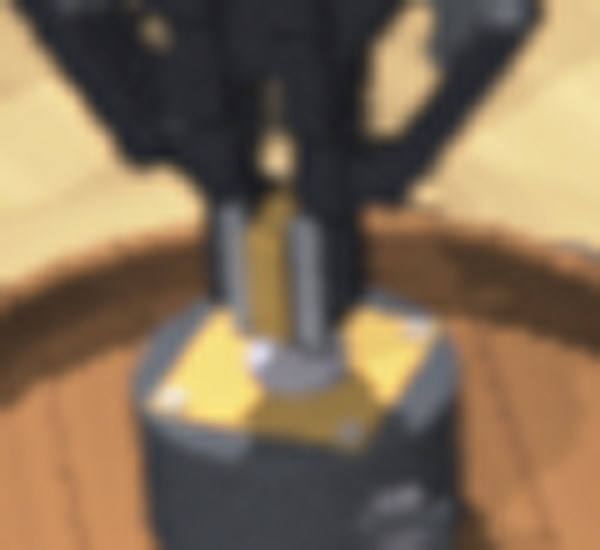

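The key is seated. Contact came at TCP z = 0.1594, as predicted, with about 7 N, and the collar lies on the plate. I'll turn clockwise now: 20° first, since the earliest possible stop is about 28°. The squeeze goes down to 25 N so the grip itself limits the torque, and I'll watch the bolt in the images.

{"name": "apply_moves", "arguments": {"series": [0,0,-0.02,0,0,2,0,0,-0.02,0,0,5,0,0,-0.02,0,0,8,0,0,-0.02,0,0,11,0,0,-0.02,0,0,14,0,0,-0.02,0,0,17,0,0,-0.02,0,0,19,0,0,-0.02,0,0,20,0,0,-0.02,0,0,20,0,0,-0.02,0,0,20], "squeeze": 25}}

```text
time: 14.8
tcp_pos: [0.5203, 0.1552, 0.1594]
eef_rot: [0.001, -0.163, 0.987, 0.001]
force: [1.5, 4.8, 1.6]
finger_gap: 0.0094
```

```bash
cat >> h.py <<'E'
def bolt(tag,both=True):
    im=robot.camera('side');cv2.imwrite(f'pics/bs{tag}.png',im)
    a=cv2.resize(im[160:185,272:302],None,fx=12,fy=12,interpolation=cv2.INTER_CUBIC)
    if both:
        t=robot.camera('top');cv2.imwrite(f'pics/bt{tag}.png',t)
        b=cv2.resize(t[192:222,255:291],None,fx=10,fy=10,interpolation=cv2.INTER_CUBIC);a=np.hstack([a,b])
    cv2.imwrite(f'pics/b{tag}.png',a)
E
python3 -c "
from h import *
o=stat();print(o['tau'].round(3));bolt('1');o=stat();print(o['tau'].round(3))
s=cv2.imread('pics/side0.png');t=cv2.imread('pics/top0.png')
cv2.imwrite('pics/b0.png',np.hstack([cv2.resize(s[160:185,272:302],None,fx=12,fy=12,interpolation=cv2.INTER_CUBIC),cv2.resize(t[192:222,255:291],None,fx=10,fy=10,interpolation=cv2.INTER_CUBIC)]))"
```

```text
t 14.8 tcp [0.5203 0.1552 0.1594] yaw -161.23 zdir [ 0.0012  0.0024 -1.    ] F [1.51 4.83 1.6 ] M [ 1.17  -0.185  0.026] gap 0.0094 j [ 0.17  0.36 -0.2   1.01  0.   -0.16]
[ -2.627 -42.577  23.573   0.848  -1.64    0.056]
t 14.9 tcp [0.5203 0.1552 0.1594] yaw -161.23 zdir [ 0.0011  0.0025 -1.    ] F [0.73 5.39 1.44] M [ 1.2   -0.225  0.058] gap 0.0092 j [ 0.17  0.36 -0.2   1.01  0.   -0.16]
[ -2.643 -42.605  23.558   0.873  -1.649   0.053]
```

View pics/b0.png

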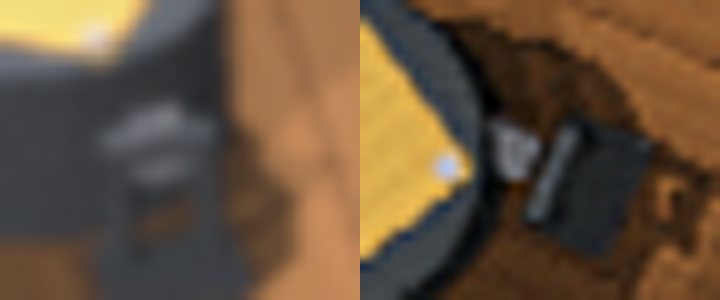

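View pics/b1.png

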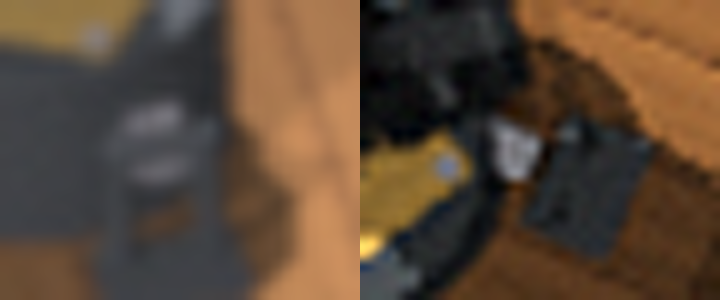

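{"name": "apply_moves", "arguments": {"series": [0,0,0,0,0,0.5,0,0,0,0,0,1,0,0,0,0,0,1.5,0,0,0,0,0,2,0,0,0,0,0,2.5,0,0,0,0,0,3,0,0,0,0,0,3.5,0,0,0,0,0,4,0,0,0,0,0,4,0,0,0,0,0,4]}}

```text
time: 15.9
tcp_pos: [0.52, 0.1552, 0.1594]
eef_rot: [0.001, -0.129, 0.992, 0.001]
force: [0.5, 5.3, 2.3]
finger_gap: 0.0093
```

```bash
python3 -c "
from h import *
o=stat();print(o['tau'].round(3));bolt('2')"
```

```text
t 15.9 tcp [0.52   0.1552 0.1594] yaw -165.23 zdir [ 7.0e-04  2.4e-03 -1.0e+00] F [0.53 5.28 2.28] M [ 1.157 -0.079  0.097] gap 0.0093 j [ 0.17  0.36 -0.2   1.01  0.   -0.09]
[ -2.719 -42.32   23.708   0.563  -1.677   0.067]
```

View pics/b2.png

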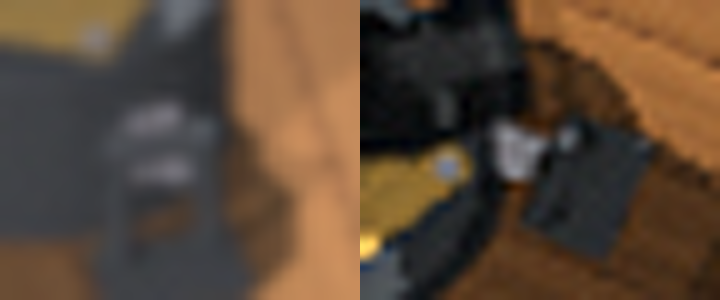

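{"name": "apply_moves", "arguments": {"series": [0,0,0,0,0,1,0,0,0,0,0,2,0,0,0,0,0,3,0,0,0,0,0,4,0,0,0,0,0,5,0,0,0,0,0,6,0,0,0,0,0,6.5,0,0,0,0,0,7,0,0,0,0,0,7,0,0,0,0,0,7]}}

```text
time: 17.0
tcp_pos: [0.5197, 0.1553, 0.1594]
eef_rot: [0.0, -0.068, 0.998, 0.001]
force: [0.4, 5.5, 1.3]
finger_gap: 0.0094
```

```bash
python3 -c "
from h import *
o=stat();print(o['tau'].round(3));bolt('3')"
```

```text
t 17.0 tcp [0.5197 0.1553 0.1594] yaw -172.22 zdir [ 2.0e-04  2.5e-03 -1.0e+00] F [0.41 5.48 1.25] M [1.242 0.078 0.052] gap 0.0094 j [ 0.17  0.36 -0.2   1.01  0.    0.04]
[ -2.871 -41.997  23.876   0.225  -1.734   0.067]
```

View pics/b3.png

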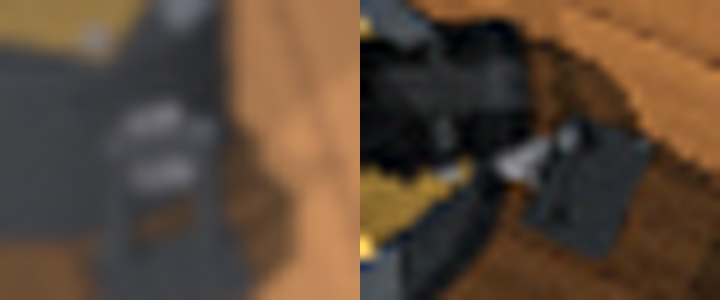

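{"name": "apply_moves", "arguments": {"series": [0,-0.02,0,0,0,0.5,0,-0.04,0,0,0,1,0,-0.06,0,0,0,1.5,0.01,-0.08,0,0,0,2,0.01,-0.1,0,0,0,2.5,0.01,-0.1,0,0,0,3,0.01,-0.1,0,0,0,3,0.01,-0.1,0,0,0,3,0.01,-0.1,0,0,0,3,0.01,-0.1,0,0,0,3]}}

```text
time: 18.1
tcp_pos: [0.5198, 0.1551, 0.1594]
eef_rot: [0.0, -0.042, 0.999, 0.002]
force: [-0.7, 7.4, 2.0]
finger_gap: 0.0094
```

```bash
python3 -c "
from h import *
o=stat();print(o['tau'].round(3));bolt('4')"
```

```text
t 18.1 tcp [0.5198 0.1551 0.1594] yaw -175.19 zdir [ 2.0e-04  4.6e-03 -1.0e+00] F [-0.7   7.43  2.01] M [1.707 0.098 0.096] gap 0.0094 j [ 0.17  0.36 -0.2   1.01  0.    0.09]
[ -4.138 -42.072  23.742   0.399  -2.503   0.079]
```

View pics/b4.png

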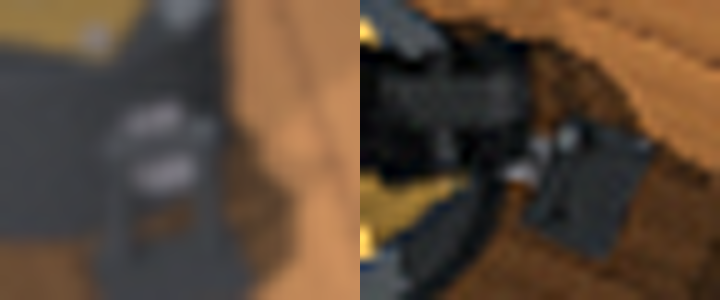

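```bash
python3 -c "
from h import *
np.set_printoptions(linewidth=200)
for f in('side0','bs1','bs2','bs3','bs4'):
  im=cv2.imread(f'pics/{f}.png');g=im[166:182,283:288].astype(float).mean((1,2));print(f,g.round().astype(int))
for f in('top0','bt1','bt2','bt3','bt4'):
  im=cv2.imread(f'pics/{f}.png').astype(float).mean(2)
  print(f);print(im[202:212,264:278].round().astype(int))
"
```

```text
side0 [ 52  53  68 100 110  95  79  86  89  65  54  58  60  60  60  62]
bs1 [54 54 70 98 98 82 77 87 91 67 55 59 61 61 61 63]
bs2 [ 54  54  69  98  99  83  76  91 101  72  56  59  62  61  61  62]
bs3 [ 54  54  70  98  99  82  77  91 105  87  63  59  61  61  61  63]
bs4 [ 54  54  70  98  99  82  78  96 111  94  66  58  61  61  61  63]
top0
[[ 65  73  59   8   0  17  24  24  30  41  41  27  32  33]
 [ 65  70  68  19  23  33  28  27  25  42  32  25  23  34]
 [ 56  67  63  40  64  66  50  32  27  38  27  40  34  21]
 [ 68  65  64  28  63 113 107  77  59  31  42  78  63  13]
 [122  75  61  21  52 110 102 111 107  27  53  90  49  18]
 [177 108  64  24  54 109 103 106  81  23  68  68  31  23]
 [194 137  79  21  44 108 115  93  36  45  85  47  27  36]
 [183 153  75  22  18  74 116  81  27  69  75  39  32  36]
 [107  73  54  11   4  13  35  29  48  96  54  25  34  38]
 [ 61  64  53   8  14  24  40  30  57  82  35  27  38  37]]
bt1
[[ 32  10  18  11  12  19  27  34  40  51  48  36  38  38]
 [  9  21  27  25  40  36  26  29  35  47  40  31  37  34]
 [ 17  34  43  43  76  84  61  45  39  42  26 
[... 1511 characters left out ...]
  20   9  18  41  56  65  40  44  34  44  41]
 [ 39  38  37  11  13  28  50  33  35  43  43  38  43  44]]
bt4
[[ 46  44  45  46  54  51  41  29  30  53  49  36  40  35]
 [ 42  45  42  46  55  53  41  27  27  44  42  31  30  37]
 [ 33  32  28  38  34  32  16  15  33  43  26  49  43  24]
 [ 23   7  13  14  14  24  18  22  52  67  51  96  76  16]
 [ 32  10   5  21  18  21  18  28  82  93  51  91  59  20]
 [ 43   0  14  15  19  19  14  32  51  78  30  40  38  32]
 [ 31  12  19   8  15  39  68  82  60  54  31  43  37  42]
 [ 44  42  29  18  27  66 120 112  81  42  42  40  42  45]
 [ 82  62  41  20  10  25  45  55  63  33  46  33  43  43]
 [ 43  40  36  17  16  33  55  34  30  41  39  34  44  44]]
```

{"name": "apply_moves", "arguments": {"series": [0,0.05,0,0,0,0,0,0.1,0,0,0,0,0,0.15,0,0,0,1,0,0.15,0,0,0,2,0,0.15,0,0,0,3,0,0.15,0,0,0,4,0,0.15,0,0,0,5,0,0.15,0,0,0,5,0,0.15,0,0,0,5,0,0.15,0,0,0,5]}}

```text
time: 19.2
tcp_pos: [0.5198, 0.1556, 0.1594]
eef_rot: [0.0, 0.003, 1.0, 0.001]
force: [0.3, 6.0, 4.5]
finger_gap: 0.0094
```

```bash
cat >> h.py <<'E'
def st(tag):
    o=stat();print('tau6',round(o['tau'][5],3));bolt(tag)
    for f in('side0','bs'+tag):
        im=cv2.imread(f'pics/{f}.png');print(f,im[172:179,283:288].astype(float).mean((1,2)).round().astype(int))
E
python3 -c "
from h import *
st('5');stat()"
```

```text
t 19.2 tcp [0.5198 0.1556 0.1594] yaw 179.7 zdir [ 5.0e-04  2.2e-03 -1.0e+00] F [0.35 5.98 4.49] M [1.338 0.017 0.048] gap 0.0094 j [ 0.17  0.36 -0.2   1.01  0.    0.18]
tau6 0.059
side0 [79 86 89 65 54 58 60]
bs5 [ 80  99 116 110  76  58  61]
t 19.3 tcp [0.5198 0.1556 0.1594] yaw 179.7 zdir [ 5.0e-04  2.3e-03 -1.0e+00] F [-0.4   5.46  2.78] M [1.364 0.002 0.035] gap 0.0091 j [ 0.17  0.36 -0.2   1.01  0.    0.18]
```

{"name": "apply_moves", "arguments": {"series": [0,0.05,0,0,0,0,0,0.1,0,0,0,0,0,0.1,0,0,0,0.5,0,0.1,0,0,0,1,0,0.1,0,0,0,2,0,0.1,0,0,0,3,0,0.1,0,0,0,4,0,0.1,0,0,0,4,0,0.1,0,0,0,4,0,0.1,0,0,0,4]}}

```text
time: 20.3
tcp_pos: [0.5199, 0.156, 0.1594]
eef_rot: [0.0, 0.038, 0.999, 0.0]
force: [-1.0, 4.5, 5.9]
finger_gap: 0.0091
```

```bash
python3 -c "
from h import *
st('6');stat()"
```

```text
t 20.3 tcp [0.5199 0.156  0.1594] yaw 175.67 zdir [ 6.e-04  8.e-04 -1.e+00] F [-1.04  4.45  5.9 ] M [ 1.118 -0.05   0.069] gap 0.0091 j [ 0.17  0.36 -0.2   1.01  0.    0.25]
tau6 0.049
side0 [79 86 89 65 54 58 60]
bs6 [ 78  97 116 115  77  58  61]
t 20.4 tcp [0.5199 0.156  0.1593] yaw 175.68 zdir [ 5.e-04  7.e-04 -1.e+00] F [-0.4   5.35  4.87] M [ 1.111 -0.009  0.039] gap 0.0096 j [ 0.17  0.36 -0.2   1.01  0.    0.25]
```

{"name": "apply_moves", "arguments": {"series": [0,0.02,0,0,0,0.7,0,0.04,0,0,0,1.4,0,0.05,0,0,0,2.1,0,0.05,0,0,0,2.8,0,0.05,0,0,0,3.5,0,0.05,0,0,0,4.2,0,0.05,0,0,0,5,0,0.05,0,0,0,5,0,0.05,0,0,0,5,0,0.05,0,0,0,5]}}

```text
time: 21.4
tcp_pos: [0.5201, 0.1563, 0.1594]
eef_rot: [0.0, 0.081, 0.997, 0.0]
force: [0.5, 4.3, 5.4]
finger_gap: 0.0091
```

```bash
python3 -c "
from h import *
st('7');stat()"
```

```text
t 21.4 tcp [0.5201 0.1563 0.1594] yaw 170.67 zdir [ 8.e-04  4.e-04 -1.e+00] F [0.52 4.29 5.44] M [ 0.993 -0.146  0.088] gap 0.0091 j [ 0.18  0.36 -0.2   1.01  0.    0.34]
tau6 0.048
side0 [79 86 89 65 54 58 60]
bs7 [ 80 103 121 118  81  60  60]
t 21.5 tcp [0.52   0.1563 0.1594] yaw 170.67 zdir [ 8.e-04  4.e-04 -1.e+00] F [0.97 5.45 5.13] M [ 1.006 -0.089  0.043] gap 0.0091 j [ 0.18  0.36 -0.2   1.01  0.    0.34]
```

{"name": "apply_moves", "arguments": {"series": [0,0,0,0,0,0.6,0,0,0,0,0,1.2,0,0,0,0,0,1.8,0,0,0,0,0,2.4,0,0,0,0,0,3,0,0,0,0,0,3.5,0,0,0,0,0,4,0,0,0,0,0,4,0,0,0,0,0,4,0,0,0,0,0,4]}}

```text
time: 22.5
tcp_pos: [0.5202, 0.1565, 0.1594]
eef_rot: [0.0, 0.116, 0.993, 0.0]
force: [0.4, 5.2, 4.5]
finger_gap: 0.0095
```

```bash
python3 -c "
from h import *
st('8');stat()"
```

```text
t 22.5 tcp [0.5202 0.1565 0.1594] yaw 166.67 zdir [ 1.e-03  7.e-04 -1.e+00] F [0.39 5.24 4.52] M [ 1.146 -0.234  0.063] gap 0.0095 j [ 0.18  0.36 -0.2   1.01  0.    0.41]
tau6 0.059
side0 [79 86 89 65 54 58 60]
bs8 [ 80 102 119 115  82  62  61]
t 22.6 tcp [0.5201 0.1565 0.1594] yaw 166.67 zdir [ 1.e-03  8.e-04 -1.e+00] F [1.24 5.68 5.46] M [ 1.12  -0.265  0.004] gap 0.0092 j [ 0.18  0.36 -0.2   1.01  0.    0.41]
```

```bash
python3 -c "
import cv2,numpy as np
r=[]
for f in('side0','bs3','bs5','bs8'):
  im=cv2.imread(f'pics/{f}.png');r.append(cv2.resize(im[160:185,274:299],None,fx=8,fy=8,interpolation=cv2.INTER_CUBIC))
t=[]
for f in('top0','bt3','bt5','bt8'):
  im=cv2.imread(f'pics/{f}.png');t.append(cv2.resize(im[195:220,258:283],None,fx=8,fy=8,interpolation=cv2.INTER_CUBIC))
cv2.imwrite('pics/cmp.png',np.vstack([np.hstack(r),np.hstack(t)]))
im=cv2.imread('pics/bs8.png');cv2.imwrite('pics/s8.png',cv2.resize(im[110:190,240:320],None,fx=6,fy=6,interpolation=cv2.INTER_CUBIC))"
```

```text
(no output)
```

View pics/cmp.png

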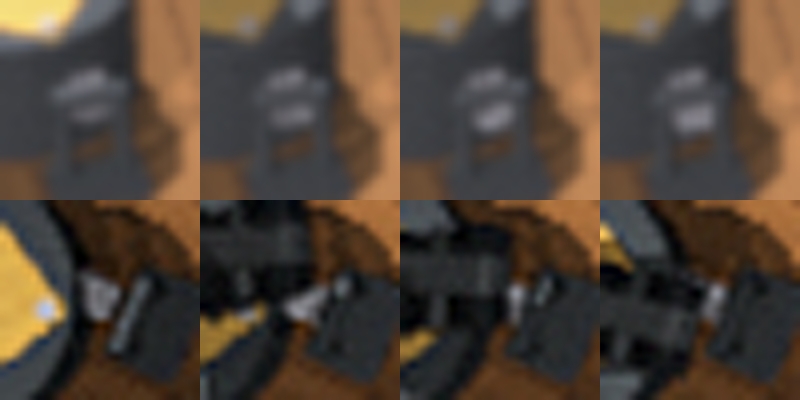

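View pics/s8.png

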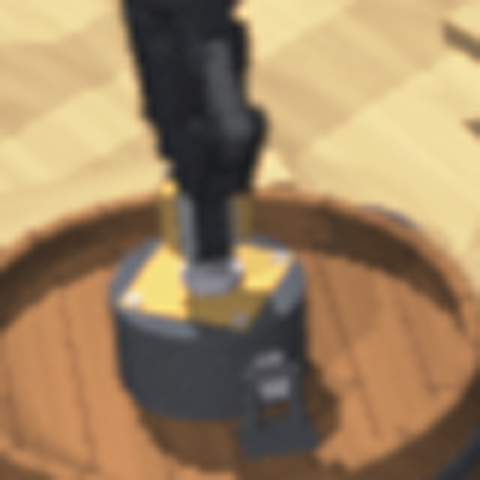

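{"name": "apply_moves", "arguments": {"series": [0,0,0,0,0,0.5,0,0,0,0,0,1,0,0,0,0,0,1.5,0,0,0,0,0,2,0,0,0,0,0,2.5,0,0,0,0,0,3,0,0,0,0,0,3,0,0,0,0,0,3,0,0,0,0,0,3,0,0,0,0,0,3]}}

```text
time: 23.6
tcp_pos: [0.5202, 0.1566, 0.1594]
eef_rot: [0.0, 0.142, 0.99, 0.001]
force: [1.0, 6.2, 4.3]
finger_gap: 0.0091
```

```bash
python3 -c "
from h import *
st('9');stat()"
```

```text
t 23.6 tcp [0.5202 0.1566 0.1594] yaw 163.68 zdir [ 0.0011  0.001  -1.    ] F [1.   6.22 4.27] M [ 1.187 -0.255  0.039] gap 0.0091 j [ 0.18  0.36 -0.2   1.01  0.    0.46]
tau6 0.062
side0 [79 86 89 65 54 58 60]
bs9 [ 80 104 120 116  87  64  60]
t 23.7 tcp [0.5202 0.1566 0.1594] yaw 163.68 zdir [ 0.0012  0.001  -1.    ] F [1.05 6.08 5.4 ] M [ 1.181 -0.206  0.099] gap 0.0094 j [ 0.18  0.36 -0.2   1.01  0.    0.46]
```

{"name": "apply_moves", "arguments": {"series": [0,0.02,0,0,0,0.5,0,0.04,0,0,0,1,0,0.05,0,0,0,1.5,0,0.05,0,0,0,2,0,0.05,0,0,0,2.5,0,0.05,0,0,0,3,0,0.05,0,0,0,3.5,0,0.05,0,0,0,3.5,0,0.05,0,0,0,3.5,0,0.05,0,0,0,3.5]}}

```text
time: 24.7
tcp_pos: [0.5204, 0.1568, 0.1594]
eef_rot: [0.001, 0.172, 0.985, 0.0]
force: [1.2, 5.7, 4.8]
finger_gap: 0.009
```

```bash
python3 -c "
from h import *
st('10');stat()"
```

```text
t 24.7 tcp [0.5204 0.1568 0.1594] yaw 160.18 zdir [ 1.1e-03  4.0e-04 -1.0e+00] F [1.24 5.68 4.83] M [ 1.095 -0.339  0.054] gap 0.009 j [ 0.18  0.36 -0.2   1.01  0.    0.52]
tau6 0.061
side0 [79 86 89 65 54 58 60]
bs10 [ 82 108 122 119  97  69  61]
t 24.8 tcp [0.5204 0.1568 0.1594] yaw 160.17 zdir [ 1.2e-03  4.0e-04 -1.0e+00] F [1.23 5.21 5.03] M [ 1.069 -0.355  0.044] gap 0.0093 j [ 0.18  0.36 -0.2   1.01  0.    0.52]
```

{"name": "apply_moves", "arguments": {"series": [0,0,0,0,0,0.5,0,0,0,0,0,1,0,0,0,0,0,1.5,0,0,0,0,0,2,0,0,0,0,0,2.5,0,0,0,0,0,2.5,0,0,0,0,0,2.5,0,0,0,0,0,2.5,0,0,0,0,0,2.5,0,0,0,0,0,2.5]}}

```text
time: 25.8
tcp_pos: [0.5205, 0.1569, 0.1594]
eef_rot: [0.001, 0.194, 0.981, 0.0]
force: [2.1, 6.1, 3.6]
finger_gap: 0.0096
```

```bash
python3 -c "
from h import *
st('11');stat()"
```

```text
t 25.8 tcp [0.5205 0.1569 0.1594] yaw 157.68 zdir [ 1.3e-03  6.0e-04 -1.0e+00] F [2.14 6.06 3.62] M [ 1.131 -0.407  0.114] gap 0.0096 j [ 0.18  0.36 -0.2   1.01  0.    0.57]
tau6 0.077
side0 [79 86 89 65 54 58 60]
bs11 [ 85 114 124 120 107  75  61]
t 25.9 tcp [0.5205 0.1569 0.1594] yaw 157.68 zdir [ 1.3e-03  7.0e-04 -1.0e+00] F [1.89 4.72 4.34] M [ 1.098 -0.394  0.149] gap 0.0092 j [ 0.18  0.36 -0.2   1.01  0.    0.57]
```

{"name": "apply_moves", "arguments": {"series": [0,0,0,0,0,0.4,0,0,0,0,0,0.8,0,0,0,0,0,1.2,0,0,0,0,0,1.6,0,0,0,0,0,2,0,0,0,0,0,2,0,0,0,0,0,2,0,0,0,0,0,2,0,0,0,0,0,2,0,0,0,0,0,2]}}

```text
time: 26.9
tcp_pos: [0.5206, 0.1571, 0.1594]
eef_rot: [0.001, 0.211, 0.978, 0.001]
force: [2.4, 5.1, 4.6]
finger_gap: 0.0092
```

```bash
python3 -c "
from h import *
st('12');stat()"
```

```text
t 26.9 tcp [0.5206 0.1571 0.1594] yaw 155.69 zdir [ 0.0015  0.0011 -1.    ] F [2.39 5.1  4.59] M [ 1.332 -0.469  0.12 ] gap 0.0092 j [ 0.18  0.36 -0.2   1.01  0.    0.6 ]
tau6 0.145
side0 [79 86 89 65 54 58 60]
bs12 [ 85 114 124 122 111  78  61]
t 27.0 tcp [0.5205 0.1571 0.1594] yaw 155.69 zdir [ 0.0014  0.0011 -1.    ] F [1.94 6.12 4.56] M [ 1.3   -0.424  0.115] gap 0.0094 j [ 0.18  0.36 -0.2   1.01  0.    0.6 ]
```

{"name": "apply_moves", "arguments": {"series": [0,0,0,0,0,0.2,0,0,0,0,0,0.4,0,0,0,0,0,0.6,0,0,0,0,0,0.8,0,0,0,0,0,0.8,0,0,0,0,0,0.8,0,0,0,0,0,0.8,0,0,0,0,0,0.8,0,0,0,0,0,0.8,0,0,0,0,0,0.8]}}

```text
time: 28.0
tcp_pos: [0.5207, 0.1572, 0.1594]
eef_rot: [0.001, 0.217, 0.976, 0.001]
force: [1.7, 6.4, 4.6]
finger_gap: 0.0094
```

```bash
python3 -c "
from h import *
st('13');stat()"
```

```text
t 28.0 tcp [0.5207 0.1572 0.1594] yaw 154.9 zdir [ 0.0017  0.0013 -1.    ] F [1.75 6.42 4.6 ] M [ 1.354 -0.515  0.209] gap 0.0094 j [ 0.18  0.36 -0.2   1.01  0.    0.61]
tau6 0.177
side0 [79 86 89 65 54 58 60]
bs13 [ 85 114 124 121 109  76  61]
t 28.1 tcp [0.5207 0.1572 0.1594] yaw 154.9 zdir [ 0.0017  0.0013 -1.    ] F [1.47 5.57 5.05] M [ 1.339 -0.507  0.189] gap 0.0091 j [ 0.18  0.36 -0.2   1.01  0.    0.61]
```

View pics/b13.png

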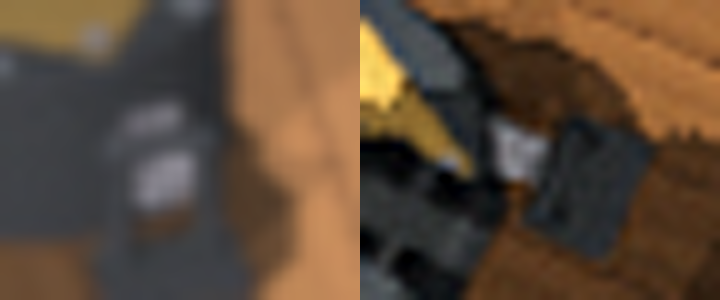

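I felt the stop: torque rose from 0.06 to 0.18 Nm, about 12 N at the bit, while the bolt stopped moving. The bolt's pale face now reaches into the keeper (crop (165,180)). Next I'll turn back to the slot angle.

{"name": "apply_moves", "arguments": {"series": [0,-0.01,0,0,0,-5,-0.01,-0.04,0,0,0,-12,-0.02,-0.07,0,0,0,-19,-0.03,-0.1,0,0,0,-26,-0.04,-0.13,0,0,0,-33,-0.06,-0.15,0,0,0,-40,-0.07,-0.18,0,0,0,-47,-0.09,-0.2,0,0,0,-54,-0.1,-0.23,0,0,0,-60,-0.1,-0.23,0,0,0,-63.8]}}

```text
time: 29.1
tcp_pos: [0.5188, 0.1531, 0.1593]
eef_rot: [-0.001, -0.332, 0.943, -0.001]
force: [-2.0, 1.6, 9.4]
finger_gap: 0.0093
```

```bash
python3 -c "
from h import *
st('14');o=stat();print(o['tau'][5])"
```

```text
t 29.1 tcp [0.5188 0.1531 0.1593] yaw -141.18 zdir [-0.0015 -0.0023 -1.    ] F [-1.96  1.56  9.4 ] M [ 0.371  0.403 -0.053] gap 0.0093 j [ 0.17  0.36 -0.2   1.01 -0.   -0.51]
tau6 0.341
side0 [79 86 89 65 54 58 60]
bs14 [ 86 115 125 123 112  79  62]
t 29.2 tcp [0.5188 0.1531 0.1594] yaw -141.3 zdir [-0.0015 -0.0023 -1.    ] F [-2.3   1.47  9.25] M [ 0.401  0.488 -0.008] gap 0.009 j [ 0.17  0.36 -0.2   1.01 -0.   -0.5 ]
-0.18942676484584808
```

View pics/b14.png

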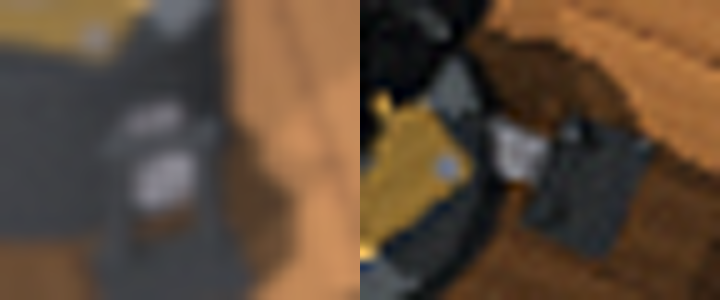

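{"name": "apply_moves", "arguments": {"series": [-0.05,0.01,0,0,0,0,-0.1,0.02,-0.02,0,0,0,-0.13,0.03,-0.02,0,0,0,-0.13,0.03,-0.02,0,0,0,-0.13,0.03,-0.02,0,0,0,-0.13,0.03,-0.02,0,0,0,-0.13,0.03,-0.02,0,0,0,-0.13,0.03,-0.02,0,0,0,-0.13,0.03,-0.02,0,0,0,-0.13,0.03,-0.02,0,0,0]}}

```text
time: 30.2
tcp_pos: [0.5189, 0.1533, 0.1594]
eef_rot: [-0.002, -0.331, 0.944, -0.002]
force: [-4.2, -0.8, 9.9]
finger_gap: 0.0096
```

```bash
python3 -c "
from h import *
o=stat();print(o['tau'].round(3))"
```

```text
t 30.2 tcp [0.5189 0.1533 0.1594] yaw -141.38 zdir [-0.0029 -0.0045 -1.    ] F [-4.23 -0.83  9.93] M [-0.137  0.821  0.061] gap 0.0096 j [ 0.17  0.36 -0.2   1.01 -0.   -0.5 ]
[-1.9700e-01 -3.8707e+01  2.3931e+01 -1.7830e+00 -2.0000e-03  3.8000e-02]
```

{"name": "apply_moves", "arguments": {"series": [0.05,0.02,-0.01,0,0,0,0.1,0.04,-0.02,0,0,0,0.16,0.06,-0.03,0,0,-0.5,0.16,0.06,-0.03,0,0,-1,0.16,0.06,-0.03,0,0,-1.5,0.16,0.06,-0.03,0,0,-2,0.16,0.06,-0.03,0,0,-2.5,0.16,0.06,-0.03,0,0,-2.5,0.16,0.06,-0.03,0,0,-2.5,0.16,0.06,-0.03,0,0,-2.5]}}

```text
time: 31.2
tcp_pos: [0.5186, 0.1545, 0.1594]
eef_rot: [-0.0, -0.352, 0.936, -0.0]
force: [0.8, -2.5, 3.0]
finger_gap: 0.0091
```

```bash
python3 -c "
from h import *
o=stat();print(o['tau'].round(3))"
```

```text
t 31.2 tcp [0.5186 0.1545 0.1594] yaw -138.8 zdir [-7.e-04 -4.e-04 -1.e+00] F [ 0.83 -2.47  3.01] M [-0.554 -0.148  0.035] gap 0.0091 j [ 0.17  0.36 -0.2   1.01 -0.   -0.55]
[ 1.4920e+00 -4.1662e+01  2.3987e+01 -1.7000e-02  8.7700e-01 -1.4000e-02]
```

{"name": "apply_moves", "arguments": {"series": [0,-0.02,0,0,0,-0.5,0,-0.04,0,0,0,-1,0,-0.04,0,0,0,-1.5,0,-0.04,0,0,0,-2,0,-0.04,0,0,0,-2.5,0,-0.04,0,0,0,-2.5,0,-0.04,0,0,0,-2.5,0,-0.04,0,0,0,-2.5,0,-0.04,0,0,0,-2.5,0,-0.04,0,0,0,-2.5]}}

```text
time: 32.2
tcp_pos: [0.519, 0.1544, 0.1594]
eef_rot: [-0.0, -0.372, 0.928, 0.0]
force: [-0.6, 0.0, 1.4]
finger_gap: 0.0094
```

```bash
python3 -c "
from h import *
o=stat();print(o['tau'].round(3))"
```

```text
t 32.2 tcp [0.519  0.1544 0.1594] yaw -136.3 zdir [-6.e-04  1.e-04 -1.e+00] F [-0.61  0.04  1.44] M [-0.152 -0.073  0.019] gap 0.0094 j [ 0.17  0.36 -0.2   1.01  0.   -0.59]
[ 3.8600e-01 -4.2885e+01  2.4676e+01  8.9000e-02  2.4800e-01 -1.5000e-02]
```

Free, with almost no lateral load. On towards the home stop.

{"name": "apply_moves", "arguments": {"series": [0,0,0,0,0,-0.5,0,0,0,0,0,-1,0,0,0,0,0,-1.5,0,0,0,0,0,-2,0,0,0,0,0,-2.5,0,0,0,0,0,-2.5,0,0,0,0,0,-2.5,0,0,0,0,0,-2.5,0,0,0,0,0,-2.5,0,0,0,0,0,-2.5]}}

```text
time: 33.2
tcp_pos: [0.5193, 0.1541, 0.1595]
eef_rot: [-0.0, -0.392, 0.92, -0.0]
force: [2.9, -2.9, -3.2]
finger_gap: 0.0092
```

```bash
python3 -c "
from h import *
o=stat();print(o['tau'].round(3))"
```

```text
t 33.2 tcp [0.5193 0.1541 0.1595] yaw -133.81 zdir [ 1.e-04 -6.e-04 -1.e+00] F [ 2.91 -2.93 -3.21] M [-0.773 -0.963 -0.09 ] gap 0.0092 j [ 0.17  0.36 -0.2   1.01 -0.   -0.63]
[  2.246 -44.836  24.319   1.607   1.254  -0.092]
```

Home stop felt gently (tau6 -0.09) about 7.5° anticlockwise of the slot. Back to the slot angle and relieve.

{"name": "apply_moves", "arguments": {"series": [0,0,0,0,0,1,0,0,0,0,0,2.5,0,0,0,0,0,4,0,0,0,0,0,5.5,0,0,0,0,0,7,0,0,0,0,0,7.5,0,0,0,0,0,7.5,0,0,0,0,0,7.5,0,0,0,0,0,7.5,0,0,0,0,0,7.5], "squeeze": 50}}

```text
time: 34.2
tcp_pos: [0.5189, 0.1543, 0.1594]
eef_rot: [-0.0, -0.331, 0.944, 0.0]
force: [0.6, 0.0, -0.8]
finger_gap: 0.0093
```

```bash
python3 -c "
from h import *
o=stat();print(o['tau'].round(3))"
```

```text
t 34.2 tcp [0.5189 0.1543 0.1594] yaw -141.3 zdir [-7.e-04 -2.e-04 -1.e+00] F [ 0.58  0.04 -0.81] M [ 0.02   0.011 -0.004] gap 0.0093 j [ 0.17  0.36 -0.2   1.01 -0.   -0.5 ]
[-5.7000e-02 -4.4273e+01  2.5754e+01 -5.9000e-02 -3.7000e-02  2.0000e-03]
```

{"name": "apply_moves", "arguments": {"series": [0,0,-0.1,0,0,0,0,0,-0.2,0,0,0,0,0,-0.3,0,0,0,0,0,-0.4,0,0,0,0,0,-0.45,0,0,0,0,0,-0.5,0,0,0,0,0,-0.55,0,0,0,0,0,-0.6,0,0,0,0,0,-0.6,0,0,0,0,0,-0.6,0,0,0]}}

```text
time: 35.2
tcp_pos: [0.5191, 0.1543, 0.1655]
eef_rot: [-0.0, -0.331, 0.944, 0.0]
force: [-0.4, -0.4, -1.2]
finger_gap: 0.0094
```

```bash
python3 -c "
from h import *
o=stat();print(o['tau'].round(3));im=robot.camera('side');cv2.imwrite('pics/side9.png',cv2.resize(im[120:175,245:305],None,fx=10,fy=10,interpolation=cv2.INTER_CUBIC))"
```

```text
t 35.2 tcp [0.5191 0.1543 0.1655] yaw -141.3 zdir [-4.e-04 -1.e-04 -1.e+00] F [-0.37 -0.4  -1.23] M [-0.031 -0.003  0.016] gap 0.0094 j [ 0.17  0.35 -0.19  1.02 -0.   -0.5 ]
[-1.0000e-03 -4.4397e+01  2.5967e+01  3.0000e-03  1.0000e-03 -0.0000e+00]
```

View pics/side9.png

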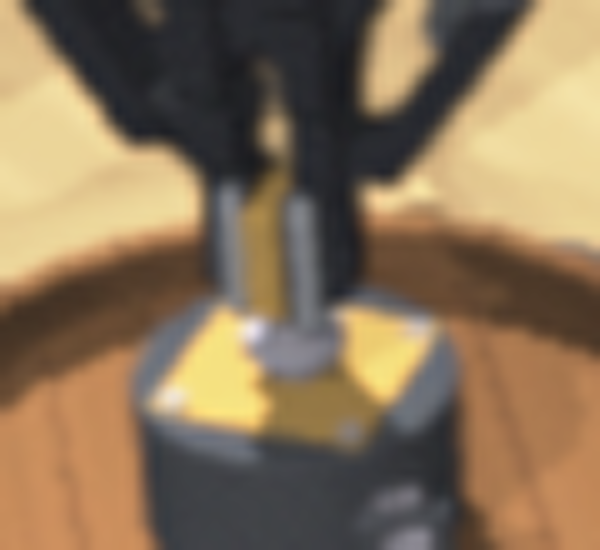

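The bit entered the slot freely (Fz about -1 N) and the collar is off the plate. Drawing it all the way out.

{"name": "apply_moves", "arguments": {"series": [0,0,-0.3,0,0,0,0,0,-0.7,0,0,0,0,0,-1.1,0,0,0,0,0,-1.6,0,0,0,0,0,-2.2,0,0,0,0,0,-3,0,0,0,0,0,-4,0,0,0,0,0,-5,0,0,0,0,0,-5.8,0,0,0,0,0,-6,0,0,0]}}

```text
time: 36.25
tcp_pos: [0.5199, 0.1545, 0.2271]
eef_rot: [0.001, -0.331, 0.944, -0.0]
force: [0.1, -0.3, -1.3]
finger_gap: 0.009
```

```bash
python3 -c "
from h import *
o=stat();st('20');o=stat();plan(.5519,-.2526,.2264,-72.85)
im=cv2.imread('pics/bs20.png');cv2.imwrite('pics/side10.png',cv2.resize(im[100:180,240:320],None,fx=7,fy=7,interpolation=cv2.INTER_CUBIC))
d=o['tcp_pos'];R=q2R(o['eef_rot'])
for k in(.0374,.0554,.066,.0754):print(k,proj('side',d+R.apply([0,0,k])).round(2))
"
```

```text
t 36.25 tcp [0.5199 0.1545 0.2271] yaw -141.3 zdir [ 2.e-03  3.e-04 -1.e+00] F [ 0.14 -0.28 -1.3 ] M [-0.012 -0.053 -0.034] gap 0.009 j [ 0.17  0.32 -0.08  1.17 -0.   -0.5 ]
t 36.25 tcp [0.5199 0.1545 0.2271] yaw -141.3 zdir [ 2.e-03  3.e-04 -1.e+00] F [ 0.14 -0.28 -1.3 ] M [-0.012 -0.053 -0.034] gap 0.009 j [ 0.17  0.32 -0.08  1.17 -0.   -0.5 ]
tau6 -0.0
side0 [79 86 89 65 54 58 60]
bs20 [ 85 113 124 122 111  78  61]
t 36.35 tcp [0.5194 0.1544 0.226 ] yaw -141.3 zdir [ 7.e-04  0.e+00 -1.e+00] F [ 0.02  0.37 -1.48] M [0.015 0.035 0.022] gap 0.0095 j [ 0.17  0.32 -0.08  1.17 -0.   -0.5 ]
t 36.35 shift cm [ 2.291e+01 -3.379e+01 -3.000e-02] rotvec [-4.000e-02  1.000e-02 -6.845e+01]
0.0374 [272.08 132.89]
0.0554 [272.57 139.54]
0.066 [272.86 143.39]
0.0754 [273.11 146.77]
```

View pics/side10.png

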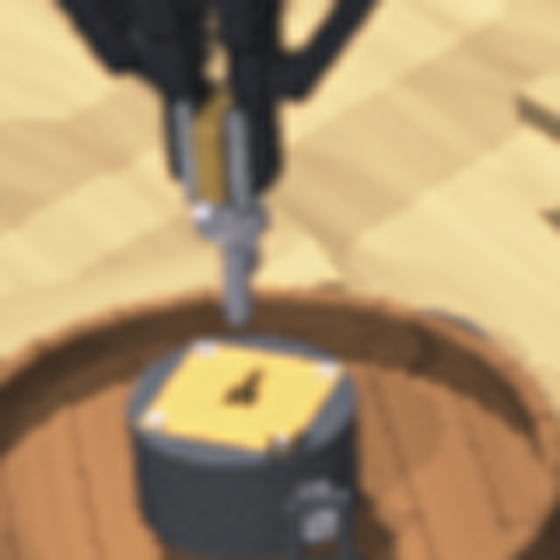

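{"name": "apply_moves", "arguments": {"series": [1.5,-2.2,0,0,0,-4,4,-5.8,0,0,0,-11,6.6,-9.8,0,0,0,-19,9.3,-13.7,0,0,0,-27,12,-17.7,0,0,0,-35,14.6,-21.6,0,0,0,-43,17.3,-25.5,0,0,0,-51,19.8,-29.2,0,0,0,-59,22,-32.4,0,0,0,-65,22.91,-33.79,0,0,0,-68.45]}}

```text
time: 37.35
tcp_pos: [0.5511, -0.2567, 0.2245]
eef_rot: [0.001, 0.804, -0.594, -0.0]
force: [-0.3, 1.1, -2.0]
finger_gap: 0.0096
```

```bash
python3 -c "
from h import *
stat();im=robot.camera('side');im=robot.camera('side');im=robot.camera('side')
cv2.imwrite('pics/side11.png',cv2.resize(im[150:300,320:450],None,fx=4,fy=4,interpolation=cv2.INTER_CUBIC));stat();plan(.552,-.253,.14,-72.85)"
```

```text
t 37.35 tcp [ 0.5511 -0.2567  0.2245] yaw -72.89 zdir [-0.0011 -0.0011 -1.    ] F [-0.33  1.07 -1.99] M [0.075 0.032 0.018] gap 0.0096 j [-0.54  0.46  0.12  1.23 -0.   -2.41]
t 37.5 tcp [ 0.5511 -0.2535  0.2246] yaw -73.03 zdir [-0.0015  0.001  -1.    ] F [-0.72  0.22 -1.77] M [ 0.043 -0.02   0.029] gap 0.0092 j [-0.54  0.45  0.11  1.23  0.   -2.4 ]
t 37.5 shift cm [-0.01 -0.11  8.46] rotvec [ 0.07  0.08 -0.18]
```

View pics/side11.png

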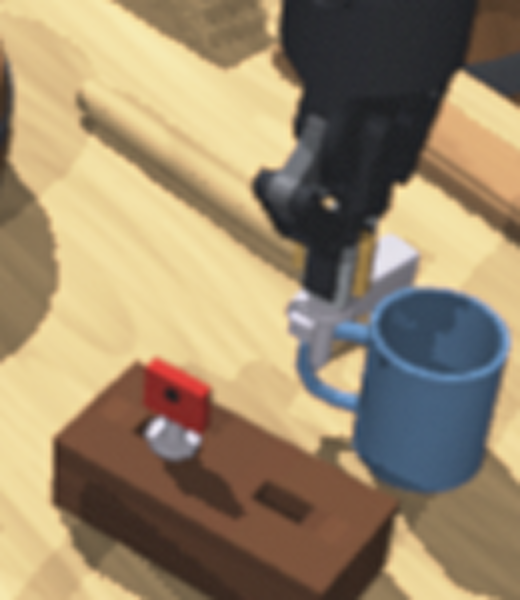

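{"name": "apply_moves", "arguments": {"series": [0,-0.05,0.5,0,0,0,-0.01,-0.11,1.5,0.07,0.08,-0.1,-0.01,-0.11,3,0.07,0.08,-0.18,-0.01,-0.11,4.5,0.07,0.08,-0.18,-0.01,-0.11,6,0.07,0.08,-0.18,-0.01,-0.11,7.2,0.07,0.08,-0.18,-0.01,-0.11,8.1,0.07,0.08,-0.18,-0.01,-0.11,8.46,0.07,0.08,-0.18,-0.01,-0.11,8.46,0.07,0.08,-0.18,-0.01,-0.11,8.46,0.07,0.08,-0.18]}}

```text
time: 38.5
tcp_pos: [0.5529, -0.2524, 0.1415]
eef_rot: [0.0, 0.806, -0.592, 0.001]
force: [0.4, -0.1, -1.2]
finger_gap: 0.0093
```

```bash
python3 -c "
from h import *
stat();im=robot.camera('side')
cv2.imwrite('pics/side12.png',cv2.resize(im[190:310,330:430],None,fx=5,fy=5,interpolation=cv2.INTER_CUBIC));stat();plan(.552,-.253,.120,-72.85)"
```

```text
t 38.5 tcp [ 0.5529 -0.2524  0.1415] yaw -72.67 zdir [ 0.0021 -0.0016 -1.    ] F [ 0.35 -0.08 -1.25] M [-0.015  0.033 -0.001] gap 0.0093 j [-0.53  0.49 -0.04  1.03 -0.   -2.41]
t 38.55 tcp [ 0.553  -0.2525  0.1417] yaw -72.67 zdir [ 0.0024 -0.0018 -1.    ] F [-0.42 -0.16 -1.24] M [-0.038 -0.045 -0.045] gap 0.0093 j [-0.53  0.49 -0.04  1.03 -0.   -2.41]
t 38.55 shift cm [0.01 0.12 2.17] rotvec [-0.1  -0.14  0.18]
```

View pics/side12.png

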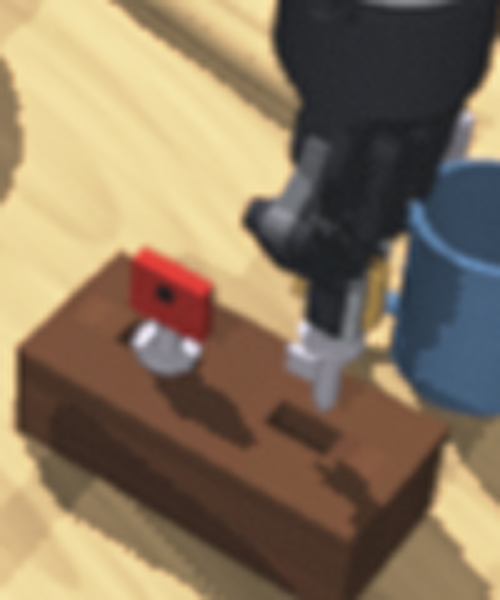

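{"name": "apply_moves", "arguments": {"series": [0.01,0.06,0.2,-0.1,-0.14,0.18,0.01,0.12,0.5,-0.1,-0.14,0.18,0.01,0.12,0.8,-0.1,-0.14,0.18,0.01,0.12,1.1,-0.1,-0.14,0.18,0.01,0.12,1.4,-0.1,-0.14,0.18,0.01,0.12,1.7,-0.1,-0.14,0.18,0.01,0.12,2,-0.1,-0.14,0.18,0.01,0.12,2.17,-0.1,-0.14,0.18,0.01,0.12,2.17,-0.1,-0.14,0.18,0.01,0.12,2.17,-0.1,-0.14,0.18]}}

```text
time: 39.55
tcp_pos: [0.5515, -0.2527, 0.1193]
eef_rot: [0.0, 0.805, -0.594, -0.001]
force: [0.4, 0.6, -0.9]
finger_gap: 0.0091
```

```bash
python3 -c "
from h import *
stat();im=robot.camera('side')
cv2.imwrite('pics/side13.png',cv2.resize(im[190:310,330:430],None,fx=5,fy=5,interpolation=cv2.INTER_CUBIC));stat();plan(.552,-.253,.108,-72.85)"
```

```text
t 39.55 tcp [ 0.5515 -0.2527  0.1193] yaw -72.85 zdir [-1.1e-03  7.0e-04 -1.0e+00] F [ 0.44  0.6  -0.9 ] M [-0.045  0.044  0.024] gap 0.0091 j [-0.53  0.51 -0.07  0.99  0.   -2.4 ]
t 39.6 tcp [ 0.5516 -0.2527  0.1194] yaw -72.85 zdir [-1.e-03  5.e-04 -1.e+00] F [-0.25 -1.11 -2.11] M [ 0.016 -0.036  0.021] gap 0.0093 j [-0.53  0.51 -0.07  0.99 -0.   -2.4 ]
t 39.6 shift cm [ 0.04 -0.04  1.14] rotvec [0.04 0.05 0.  ]
```

View pics/side13.png

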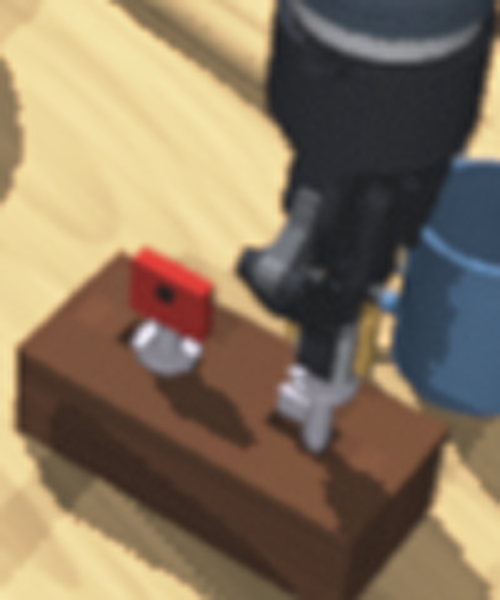

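{"name": "apply_moves", "arguments": {"series": [0.02,-0.04,0.2,0,0,0,0.04,-0.04,0.4,0,0,0,0.04,-0.04,0.6,0,0,0,0.04,-0.04,0.8,0,0,0,0.04,-0.04,1,0,0,0,0.04,-0.04,1.14,0,0,0,0.04,-0.04,1.14,0,0,0,0.04,-0.04,1.14,0,0,0,0.04,-0.04,1.14,0,0,0,0.04,-0.04,1.14,0,0,0]}}

```text
time: 40.6
tcp_pos: [0.552, -0.253, 0.108]
eef_rot: [0.0, 0.805, -0.594, -0.001]
force: [-0.2, -0.1, -1.2]
finger_gap: 0.0094
```

```bash
python3 -c "
from h import *
stat();plan(.552,-.253,.089,-72.85)"
```

```text
t 40.6 tcp [ 0.552 -0.253  0.108] yaw -72.85 zdir [-1.e-03  6.e-04 -1.e+00] F [-0.21 -0.1  -1.24] M [-0.015 -0.009  0.003] gap 0.0094 j [-0.53  0.52 -0.09  0.96  0.   -2.4 ]
t 40.6 shift cm [0.  0.  1.9] rotvec [0.04 0.05 0.  ]
```

No contact. Lowering the rest, to just above the collar's seat.

{"name": "apply_moves", "arguments": {"series": [0,0,0.3,0,0,0,0,0,0.6,0,0,0,0,0,0.9,0,0,0,0,0,1.2,0,0,0,0,0,1.5,0,0,0,0,0,1.7,0,0,0,0,0,1.85,0,0,0,0,0,1.95,0,0,0,0,0,2,0,0,0,0,0,2,0,0,0]}}

```text
time: 41.6
tcp_pos: [0.5519, -0.253, 0.0879]
eef_rot: [0.0, 0.805, -0.594, -0.001]
force: [0.5, -1.1, -1.2]
finger_gap: 0.0095
```

```bash
python3 -c "
from h import *
stat()"
```

```text
t 41.6 tcp [ 0.5519 -0.253   0.0879] yaw -72.85 zdir [-1.1e-03  7.0e-04 -1.0e+00] F [ 0.52 -1.09 -1.24] M [ 0.009  0.033 -0.014] gap 0.0095 j [-0.53  0.54 -0.11  0.92  0.   -2.4 ]
```

{"name": "apply_moves", "arguments": {"series": [0,0,0.02,0,0,0,0,0,0.04,0,0,0,0,0,0.06,0,0,0,0,0,0.07,0,0,0,0,0,0.07,0,0,0,0,0,0.07,0,0,0,0,0,0.07,0,0,0,0,0,0.07,0,0,0,0,0,0.07,0,0,0,0,0,0.07,0,0,0]}}

```text
time: 42.6
tcp_pos: [0.552, -0.253, 0.0874]
eef_rot: [0.0, 0.805, -0.594, -0.001]
force: [-0.7, 0.3, 3.5]
finger_gap: 0.0095
```

```bash
python3 -c "
from h import *
stat()
im=robot.camera('side')
cv2.imwrite('pics/side14.png',cv2.resize(im[190:310,330:430],None,fx=5,fy=5,interpolation=cv2.INTER_CUBIC))"
```

```text
t 42.6 tcp [ 0.552  -0.253   0.0874] yaw -72.85 zdir [-9.e-04  6.e-04 -1.e+00] F [-0.69  0.25  3.47] M [0.115 0.258 0.024] gap 0.0095 j [-0.53  0.54 -0.11  0.92  0.   -2.4 ]
```

View pics/side14.png

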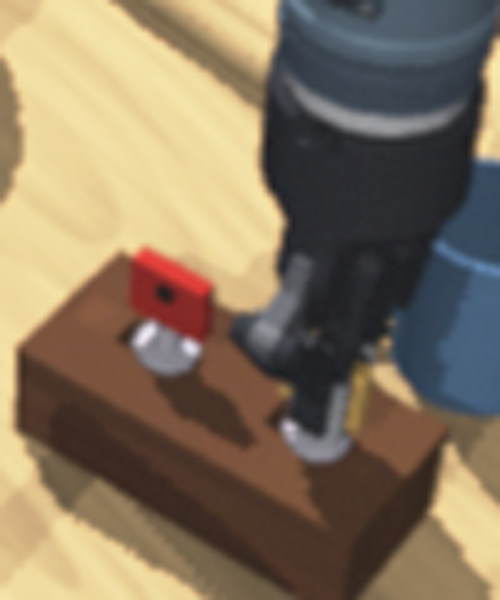

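The collar rests on the block at TCP z = 0.0874, the pickup height. Relieving and opening.

{"name": "apply_moves", "arguments": {"series": [0,0,-0.04,0,0,0,0,0,-0.04,0,0,0,0,0,-0.04,0,0,0,0,0,-0.04,0,0,0,0,0,-0.04,0,0,0,0,0,-0.04,0,0,0,0,0,-0.04,0,0,0,0,0,-0.04,0,0,0,0,0,-0.04,0,0,0,0,0,-0.04,0,0,0], "jaw": 1, "squeeze": 20}}

```text
time: 43.65
tcp_pos: [0.5519, -0.2529, 0.0875]
eef_rot: [0.0, 0.805, -0.594, -0.001]
force: [-0.2, -0.5, -0.6]
finger_gap: 0.0857
```

{"name": "apply_moves", "arguments": {"series": [0,0,-0.5,0,0,0,0,0,-1.5,0,0,0,0,0,-3,0,0,0,0,0,-5,0,0,0,0,0,-7,0,0,0,0,0,-9,0,0,0,0,0,-11,0,0,0,0,0,-12,0,0,0,0,0,-12,0,0,0,0,0,-12,0,0,0]}}

```text
time: 44.65
tcp_pos: [0.552, -0.253, 0.2072]
eef_rot: [0.0, 0.805, -0.594, -0.001]
force: [0.3, -0.2, -0.7]
finger_gap: 0.0854
```

```bash
python3 -c "
from h import *
stat()
im=robot.camera('side');t=robot.camera('top')
cv2.imwrite('pics/side15.png',cv2.resize(im[190:310,330:430],None,fx=5,fy=5,interpolation=cv2.INTER_CUBIC));cv2.imwrite('pics/top15.png',t);cv2.imwrite('pics/side15f.png',im)"
```

```text
t 44.65 tcp [ 0.552  -0.253   0.2072] yaw -72.85 zdir [-1.3e-03  8.0e-04 -1.0e+00] F [ 0.27 -0.23 -0.69] M [-0.023  0.04  -0.026] gap 0.0854 j [-0.53  0.46  0.08  1.19  0.   -2.4 ]
```

View pics/side15.png

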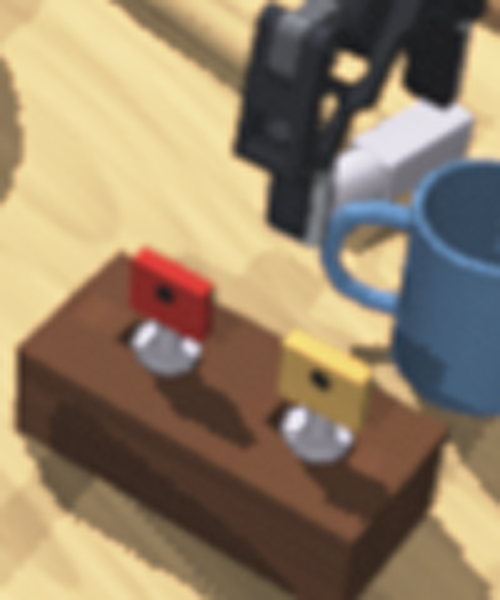

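View pics/top15.png

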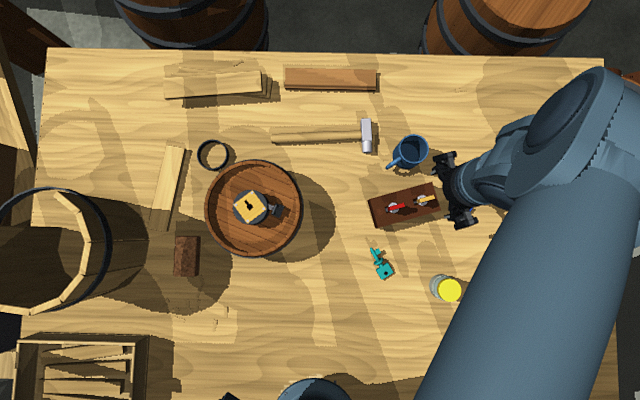

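View pics/side15f.png

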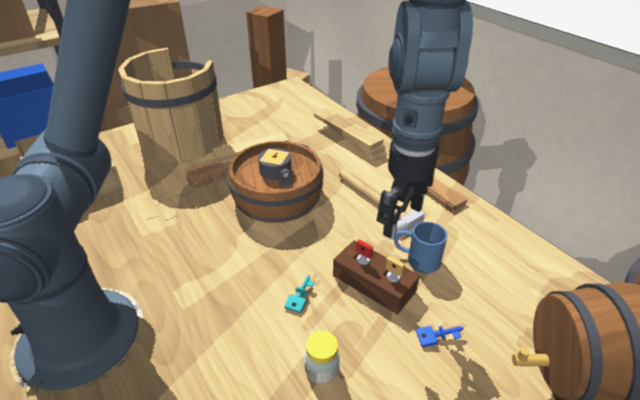

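```bash
python3 -c "
from h import *
for f in('side0','bs13','side15f'):
  im=cv2.imread(f'pics/{f}.png');print(f,im[172:179,283:288].astype(float).mean((1,2)).round().astype(int))
robot.sign_off();stat()"
```

```text
side0 [79 86 89 65 54 58 60]
bs13 [ 85 114 124 121 109  76  61]
side15f [ 90 115 126 124 113  79  62]
the job is handed in; nothing more can be done
the job is handed in; nothing more can be done
```

I locked the keg with the brass-bowed key, hung the key back upright in the well it came from, let go, and handed the job in at about 45 s of the 72 s.

- **Turn:** the key seated with its collar on the plate at about 7 N. Clockwise it met a hard stop about 64° past the slot. Torque there rose from 0.06 to 0.18 Nm, an estimated 12 N at the bit, while the bolt stopped moving.
- **Return:** I felt the home stop lightly about 7.5° past the slot, lined the key up with the slot again and drew it out freely.
- **Last checks:** the final images show the key hanging in its well and the gripper clear. The bolt is still thrown, and nothing else appears to have moved. The blue look-alike is hidden in the last top view but looks untouched in the side view.
- **Less certain:**
  - The bolt's travel was judged from about 2 pixels of movement, roughly 8–9 mm. That it was fully thrown rests on the stop I felt as well.
  - During the turn the shaft leaned on the side of the hole with about 5–7 N.
  - The key slid about 0.5 mm in the jaws.
  - One torque reading spiked to 0.34 Nm as the fast turn back stopped, read −0.19 Nm a moment later and had settled by the next reading. I took it as the arm braking rather than contact, but did not confirm that.

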